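# Pull down the locker flap with the pull hook

## Task

Take the pull hook from its rest, put its prong through the eye on the overhead spool locker's flap and draw the flap down with the hook alone until it bears on its rubber stops; the stops have been re-set, so feel for them and keep the pull light, never above 10 N. Then unhook, leave the flap down on its stops, and lay the pull hook back in its rest. Leave everything else on the bench where it is.

Things in the scene. Friction and masses are not known exactly. Their poses are not given: they have to be found in the camera images.
- locker: The overhead spool locker, fixed to the bench: two plywood side panels carry a bin 315 mm high overall, 320 mm wide (y), 200 mm deep (x), the bin's floor 140 mm up with free space below. Origin: centre of its footprint on the bench. Its z is up, its front faces its own -x; the closed flap covers the front.
- flap: The locker's aluminium flap, 286 wide, 156 high, 6 mm thick, hinged on its lower edge 150 mm above the bench; the top swings out to the locker's -x and down. Origin: hinge axis, mid width; y = hinge axis, z = up the flap, -x = outer face. Starts 0 to 0.12 rad ajar. Stiff hinges (0.42 N m) hold it at any angle: drawing it takes 1 to 4 N at the eye.
- eye (a point): Centre of the steel screw eye near the flap's top: a ring of 5 mm wire, 17 mm clear inside, 27 mm outside, its axis parallel to the hinge. It lies at (-22, 0, 135) mm in the flap's frame (16 mm off the outer face) and moves on an arc about the hinge. Axes as the flap's. It stands no more than 10 N of pull.
- brackets: Two fixed steel brackets under the bin's front, each with a rubber-capped (18 mm) upright stop screw, 75 mm out from the hinge, 110 mm either side of the middle. The screws are re-set each time: the opened flap meets the caps at an angle between about 1.05 and 1.55 rad from shut, which this pose does not tell. The caps yield softly, some 1 to 2 N at the eye per mm. Origin as the locker's.
- pull_hook: The pull hook, 90 g, loose: a flat-sided wooden handle 16 mm wide (y) and 24 mm high (z) from x = -145 to +35 mm, then an 8 mm steel rod to x = 90 mm, where a 7 mm round prong turns off square along -y, 32 mm to the centre of its round tip. Origin: on the handle's axis, at the place to grip, between the rest's posts. x runs from handle to hook; z is up when it lies in the rest.
- prong (a point): The point on the prong's axis where the eye should hang: 17 mm from the rod's axis, at (90, -17, 0) mm in the pull hook's frame; the tip is 18.5 mm further along -y.
- rest: Black bench rest of the pull hook, fixed: base plate 190 x 70 x 10 mm and two posts at x = -85 mm (notch 20 mm wide, for the handle) and x = +55 mm (11 mm wide, for the rod); upright notch walls to 57 mm above the bench, then flared mouths to 70 mm. Origin: on the bench below the seat; x runs along the lying pull hook, towards its hook end.
- seat (a point): Where the pull hook's origin lies when it is home in the rest: 53 mm above the bench, over the rest's origin.
- canister: Clear polycarbonate screw-top canister of brass standoffs, 66 mm wide, 74 mm high; bystander. Origin: centre of its underside.
- reel_hub: White plastic reel hub, 60 mm wide, 28 mm high; bystander. Origin: centre of its underside.
- tinner_tin: Black steel tip tinner tin, 44 mm wide, 19 mm high; bystander. Origin: centre of its underside.
- power_module: Small blue push-button power module, 45 x 60 x 17 mm; bystander. Origin: centre of its underside.

How it is judged:
On the way, in this order (a step that is already met when the one before it is completed fails the run):
1. the prong is through the eye, the pull hook off its rest (distance between prong and eye below 0.014 m and height (world z) of pull_hook above 0.15 m), for 0.1 s.
2. with the prong in the eye, the flap is drawn down until it bears on its stops (contact force between flap and brackets above 1 N and distance between prong and eye below 0.016 m), for 0.1 s.
At the end, for the whole second after the job is handed in: The flap is down and still, bearing on its rubber stops with more than 0.5 N; the pull hook lies still in its rest, its origin within 12 mm of the seat, in line with the rest within 0.08 rad and its hook at the rest's hook end (contact force between flap and brackets above 0.5 N and angular speed of flap below 0.05 rad/s and distance between pull_hook and seat below 0.012 m and x of prong in the frame of rest above 0.07 m and angle between the x axis of pull_hook and the x axis of rest, either way round below 0.08 rad and linear speed of pull_hook below 0.02 m/s); the robot touches nothing.
It fails at once if the pull hook strains the flap with more than 10 N (contact force between pull_hook and flap above 10 N).
It fails at once if the robot itself pushes or pulls the flap (contact force between any of the fingers, the arm and flap above 1 N).
It fails at once if a bystander is moved more than 15 mm (distance of any of canister, reel_hub, tinner_tin, power_module from where it was at the start of the episode above 0.015 m).
It also fails if it takes over 72 s, if anything falls off the work surface, if the arm or the gripper's body presses on something with over 40 N, if the wrist force passes 120 N, or if a joint passes its speed limit or range.

## Robot

A 7-joint arm with a two-finger parallel gripper is mounted at the origin on the work surface. World frame = base frame: x ahead of the robot, y to its left, z up, the work surface at z = 0. Lengths are in m, angles in rad, forces in N, time in s.
With the tool pointing down it reaches from about 0.425 to 0.925 m from the base axis. Payload 6.8 kg.
Tool frame: the origin (TCP) lies at the very end of the fingers, on their centre line; the grasp point (between the pads) lies 19 mm behind it (bot.grasp_offset is the distance from the TCP to the grasp point, in m); z points along the fingers, y is the direction in which the jaws open and shut (so a half turn about z gives the same grasp; the last joint's range is limited). The gripper opens to 85 mm and grips with 20 to 120 N. Pads are 22 mm wide; open, the fingers measure 114 mm over their backs; the gripper's body (76 mm by 85 mm) begins 54 mm behind the grasp point. The pads swing forward as they close: fully open they stand 13 mm farther back than shut.
Start: joints at [-1.233, 0.477, 0.022, 1.555, -0.011, 1.109, -0.083], TCP at [0.291, 0.609, 0.231] pointing down, gripper open.
Joint ranges: [-2.96, 2.96], [-0.34, 2.1], [-1.41, 1.46], [0.24, 2.44], [-1.37, 4.51], [0.17, 1.92], [-2.96, 2.96]. Speed limits (rad/s): [2.39, 2.39, 3.14, 3.14, 3.14, 3.14, 3.14].

## Interface

Orientations are given as a unit quaternion [w, x, y, z].
In Python, from station import monitor, cams, bot, finder gives the robot as it stands.
- The arm moves only by the tool jog_arm, never from a script. Its argument "plan" is a list of rows, each an object of numbers: "x", "y", "z": the shift along the tool's x, y, z as a fraction of full scale; "wx", "wy", "wz": the turn, a rotation vector about the tool's x, y, z as a fraction of full scale. A call has 1 to 12 rows; each row is the pose to reach, as a shift and turn from the pose measured when the call began, along the tool's axes at that moment, turning the shorter way round; what a row does not reach only later rows make up. Full scale, the value 1, is 20 cm for a shift and 180 degrees for a turn. A row lasts 1/12 s, in which the tool goes at most 41.7 mm and 7.16 degrees, less where a joint would pass 70% of its speed; a pose out of reach is approached as far as the arm can. A call with a number of a shift or a turn outside -1 to 1 is refused whole. A call with a gripper value outside its range is refused whole. "hand" is the opening, from -1 (shut) to 1 (fully open), set as the call begins (left out, the last holds). The fingers move at their own pace and stop on an object; "grip_force" is the grip in N (left out, the last holds). Time passes only in rows, so rows that repeat a pose let the fingers close. It gives the time, the measured TCP pose, the force and the opening at its end, in the units of the state.
- monitor.get_obs(): the state, without advancing time (a new reading comes with each control period).
- cams.read_camera(name): name is "side" or "top" or "wrist"; returns the picture (400x640x3 uint8, red, green, blue); there is no depth.
- cams.get_calibration(name): a dict with "fx", "fy", "cx", "cy" (pixels), "extrinsics" (4x4, takes a point from world to camera coordinates). Camera axes: x right, y down, z forward; pixel columns grow to the right and rows downward; lengths in m; the calibration is good to about 2 mm. The wrist camera is an equidistant fisheye: a pixel r from the principal point sees the ray r / f radians off the axis. A picture is of the moment at which its call begins: read the wrist's pose just before it. get_calibration takes no time and is no camera call; for the wrist camera it gives the pose at the moment of the call.
- bot.hand_in(): hands the job in, once; it reports no verdict.
Trained networks look in the newest picture that a camera, given by its name, has taken for a name from the list of things; names that differ only in an ending like _2 or _b are one class to them, and where a whole thing is asked for, a point or a joint stands for the part that bears it (a point fixed in the world has none). Each returns a list of dicts, best first, with "confidence" (0 to 1); they miss things now and then, are a little off and sometimes report something else, mostly with a low value. They report only what shows in the picture. A call takes as long as a camera call.
- finder.find_in(camera, target): "bbox" ([left, top, width, height] in pixels, round what is visible of it).
- finder.place_of(camera, target): "location" ([column, row] in pixels: a listed point, or the origin of a listed thing).
The state is a dict: "t": time; "q": joint angles; "joint_vel": joint speeds; "joint_torque": joint torques, N m; "eef_pos": TCP position; "tool_rot": TCP orientation; "contact_force": force on the tool from outside, world axes, zero at the start; "torque": the same for the moment, N m; "gripper_width": opening from 0.0 (shut) to 1.0 (fully open).
Only numpy, scipy, OpenCV 4.12 (cv2) and the standard library are available. Lean on these libraries where they do the work, as an engineer would, in place of code of your own. Each camera call takes 0.05 s, during which the arm holds its last target. There are 200 camera calls.

## Working session

There is one attempt and no reset: what is moved stays moved. The work goes in short steps, Python scripts to look and compute and a tool call to move; the robot and the scene stay as the last step left them, time stands still between calls to the robot, and variables do not carry over. Pictures are saved under pics/ and viewed, about 8 in all and at most 12, crops included, and the job is handed in when it is done.

Besides the shell and the picture viewer there is one more tool, called after "Request:" in YAML: its name, and indented under it one key for each argument. jog_arm: Moves the arm, as the interface text tells. Shift numbers are shares of 20 cm and turn numbers shares of 180 degrees, none past 1 either way. Its arguments: {"type":"object","properties":{"plan":{"type":"array","items":{"type":"object","properties":{"x":{"type":"number","minimum":-1,"maximum":1},"y":{"type":"number","minimum":-1,"maximum":1},"z":{"type":"number","minimum":-1,"maximum":1},"wx":{"type":"number","minimum":-1,"maximum":1},"wy":{"type":"number","minimum":-1,"maximum":1},"wz":{"type":"number","minimum":-1,"maximum":1}}}},"hand":{"type":"number"},"grip_force":{"type":"number"}},"required":["plan"]}

```bash
mkdir -p pics; ls
cat > h.py <<'E'
import numpy as np, cv2
from station import monitor, cams, bot, finder
E
python3 - <<'E'
from h import *
o=monitor.get_obs(); print(o)
ims=[]
for c in ("side","top"):
    im=cams.read_camera(c); ims.append(im)
    k=cams.get_calibration(c); print(c,{a:np.round(np.array(b),4).tolist() for a,b in k.items()})
    for t in ["locker","flap","eye","brackets","pull_hook","prong","rest","seat","canister","reel_hub","tinner_tin","power_module"]:
        try: print(t,[(np.round(d["location"]).tolist(),round(d["confidence"],2)) for d in finder.place_of(c,t)[:2]])
        except Exception as e: print(t,e)
    cv2.imwrite(f"pics/{c}0.png",im[:,:,::-1])
print(monitor.get_obs()["t"])
E
```

```text
pics
{'t': 0.0, 'q': array([-1.2331069 ,  0.47778984,  0.02233451,  1.55645426, -0.01154237,
        1.1093137 , -0.08305851]), 'joint_vel': array([ 1.25650006e-03,  6.91458757e-04, -1.69074988e-03, -6.99135839e-04,
       -6.39414759e-04, -4.13389924e-05,  9.29604750e-04]), 'joint_torque': array([-3.45378066e-04, -5.96456301e+01,  1.60770155e+00, -2.81190705e+01,
        1.23698512e-02,  9.49195353e-03,  8.08983344e-06]), 'eef_pos': array([0.29078132, 0.60849176, 0.23033131]), 'tool_rot': array([-1.55884139e-04,  2.21029760e-01,  9.75266631e-01, -9.05595620e-04]), 'contact_force': array([ 0.27831059, -0.01334354, -0.63499444]), 'torque': array([ 0.00690986, -0.01812953,  0.04650696]), 'gripper_width': 0.9985069960403712}
side {'fx': 369.162, 'fy': 369.162, 'cx': 321.7606, 'cy': 197.6448, 'extrinsics': [[0.989, 0.1481, 0.0041, -0.5997], [0.1423, -0.9418, -0.3045, 0.0221], [-0.0412, 0.3018, -0.9525, 1.0617], [0.0, 0.0, 0.0, 1.0]]}
locker []
flap [([334.0, 126.0], 0.91), ([336.0, 108.0], 0.32)]
eye [([338.0, 108.0], 0.63)]
brackets []
pull_hook [([334.0, 124.0], 0.71), ([284.0, 316.0],
[... 175 characters left out ...]
4)]
reel_hub [([353.0, 338.0], 0.86)]
tinner_tin [([372.0, 230.0], 0.65)]
power_module [([267.0, 191.0], 0.53)]
top {'fx': 492.6634, 'fy': 492.6634, 'cx': 322.1196, 'cy': 209.6051, 'extrinsics': [[-0.077, -0.997, -0.0026, 0.1064], [-0.9751, 0.0758, -0.2086, 0.6006], [0.2081, -0.0136, -0.978, 1.3871], [0.0, 0.0, 0.0, 1.0]]}
locker []
flap [([246.0, 212.0], 0.66)]
eye [([250.0, 202.0], 0.64)]
brackets [([245.0, 214.0], 0.19)]
pull_hook []
prong [([385.0, 212.0], 0.76)]
rest [([412.0, 225.0], 0.89)]
seat [([415.0, 223.0], 0.82)]
canister [([360.0, 170.0], 0.85)]
reel_hub [([417.0, 169.0], 0.6)]
tinner_tin [([324.0, 177.0], 0.69), ([416.0, 223.0], 0.17)]
power_module [([312.0, 274.0], 0.66)]
1.3
```

Run:
```python
import cv2,numpy as np
a=cv2.imread("pics/side0.png")[60:360,180:480];b=cv2.imread("pics/top0.png")[80:300,180:480]
cv2.imwrite("pics/s1.png",cv2.resize(a,(800,800),interpolation=3)[:600] if 0 else cv2.resize(a,(600,600),interpolation=3))
cv2.imwrite("pics/t1.png",cv2.resize(b,(800,587),interpolation=3))
```

```text
(no output)
```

View pics/s1.png

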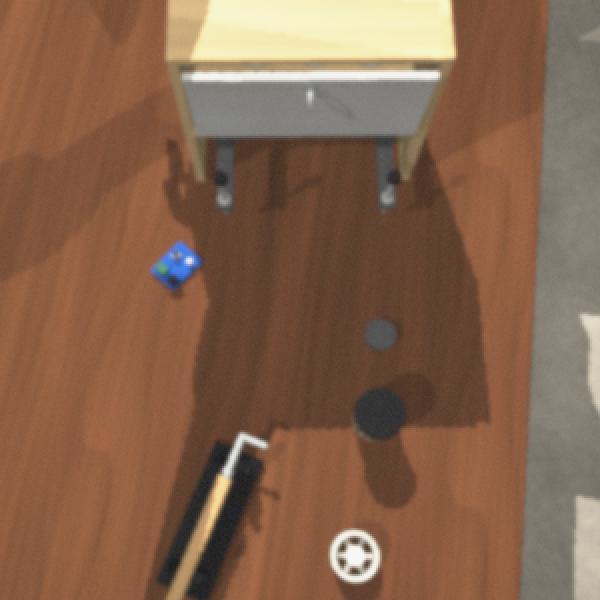

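View pics/t1.png

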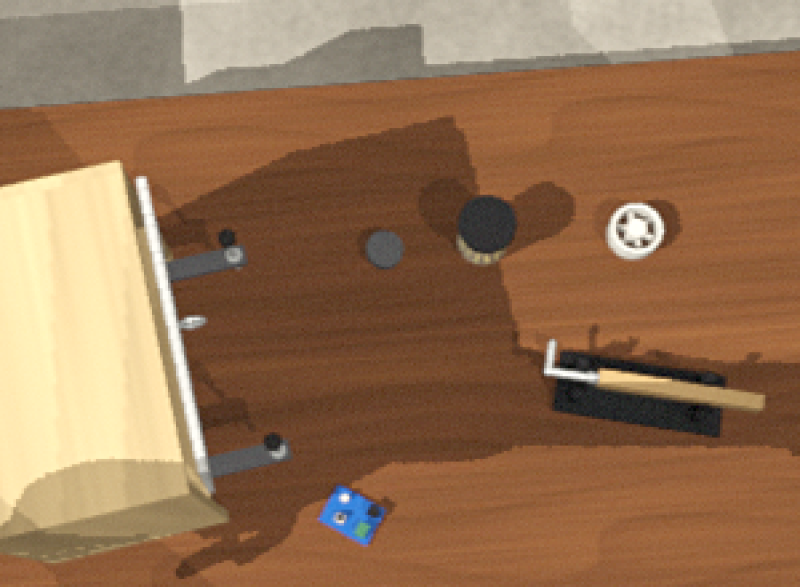

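The side view shows the flap upright with its eye at about (335,107) full-frame, the two brackets below it, and the hook in its rest with its prong toward +x world. The top view agrees. Next I triangulate.

```bash
cat >> h.py <<'E'
def P(c):
    k=cams.get_calibration(c);K=np.array([[k["fx"],0,k["cx"]],[0,k["fy"],k["cy"]],[0,0,1]])
    return K@np.array(k["extrinsics"])[:3]
def tri(a,b,ca="side",cb="top"):
    X=cv2.triangulatePoints(P(ca),P(cb),np.array(a,float),np.array(b,float)).ravel();X=X[:3]/X[3]
    e=[np.linalg.norm(proj(c,X)-p) for c,p in ((ca,a),(cb,b))]
    return X.round(4),np.round(e,1)
def proj(c,X):
    u=P(c)@np.append(X,1);return u[:2]/u[2]
def atz(c,p,z):
    M=P(c);A=np.c_[M[:,:2],-np.append(p,1)];s=np.linalg.solve(A,-(M[:,2]*z+M[:,3]));return np.append(s[:2],z).round(4)
E
python3 - <<'E'
from h import *
for n,a,b in [("eye",(338,108),(250,202)),("eye_pic",(335,108),(251.5,201)),("flap o",(334,126),(246,212)),("prong",(307,278),(385,212)),("rest",(290,313),(412,225)),("seat",(287,311),(415,223)),("canister",(366,272),(360,170)),("reel",(353,338),(417,169)),("tin",(372,230),(324,177)),("pm",(267,191),(312,274)),("flapL",(271,97),(259.5,263.5)),("flapR",(400,97),(232,147)),
 ("hookcorner",(301,278),(386.5,219))]:
    print(n,*tri(a,b))
for n,c,p,z in [("prong s","side",(307,278),.053),("prong t","top",(385,212),.053),("seat s","side",(287,311),.053),("seat t","top",(415,223),.053),("rest t","top",(412,225),0),
 ("hend t","top",(180+763/2.667,80+401/2.667),.053),("corner t","top",(386.5,220),.053),("tip t","top",(180+551/2.667,80+343/2.667),.053),("corner s","side",(301,278.5),.053),("rod/handle s","side",(180+222/2,60+478/2),.053),("rod/handle t","top",(180+600/2.667,80+377/2.667),.06),
 ("flapL","top",(259.5,263.5),.306),("flapR","top",(232,147),.306),("flapLs","side",(271,97),.306),("flapRs","side",(400,97),.306),
 ("brL","top",(180+278/2.667,80+448/2.667),.15),("brR","top",(180+234/2.667,80+255/2.667),.15)]:
    print(n,atz(c,p,z))
for c in ("side","top"):
    print(c,"bbox",[ (t,[(np.round(d["bbox"]),round(d["confidence"],2)) for d in finder.find_in(c,t)[:2]]) for t in ("eye","pull_hook","prong")])
E
```

```text
eye [0.6005 0.2447 0.2687] [2.9 1.5]
eye_pic [0.5976 0.2379 0.282 ] [1.2 0.6]
flap o [0.5994 0.2719 0.1413] [0.6 0.3]
prong [ 0.5867 -0.1249  0.0577] [0. 0.]
rest [ 0.5536 -0.215  -0.0163] [0.5 0.3]
seat [ 0.5492 -0.212   0.0447] [0. 0.]
canister [ 0.7464 -0.0736 -0.0347] [1.1 0.5]
reel [ 0.7292 -0.251  -0.0116] [1.2 0.6]
tin [ 0.7426  0.0463 -0.0515] [2.9 1.5]
pm [0.4273 0.1053 0.0043] [1.  0.6]
flapL [0.4434 0.2279 0.2964] [6.1 3.2]
flapR [0.7384 0.2785 0.2972] [1.6 0.8]
hookcorner [ 0.5688 -0.1279  0.0447] [1.  0.5]
prong s [ 0.5864 -0.1245  0.053 ]
prong t [ 0.5876 -0.1256  0.053 ]
seat s [ 0.5499 -0.2121  0.053 ]
seat t [ 0.5478 -0.2103  0.053 ]
rest t [ 0.5514 -0.2112  0.    ]
hend t [ 0.5144 -0.3573  0.053 ]
corner t [ 0.5633 -0.1275  0.053 ]
tip t [ 0.5975 -0.1314  0.053 ]
corner s [ 0.5714 -0.1281  0.053 ]
rod/handle s [ 0.5548 -0.182   0.053 ]
rod/handle t [ 0.5538 -0.1801  0.06  ]
flapL [0.4359 0.2222 0.306 ]
flapR [0.7332 0.2762 0.306 ]
flapLs [0.4563 0.2312 0.306 ]
flapRs [0.7403 0.2744 0.306 ]
brL [0.4902 0.1719 0.15  ]
brR [0.6978 0.2056 0.15  ]
side bbox [('eye', [(array([274.,  95., 126.,  32.]), 0.84)]), ('pull_hook', [(array([261., 280.,  50.,  93.]), 0.84), (array([272.,  94., 126.,  31.]), 0.16)]), ('prong', [(array([258., 279.,  51.,  93.]), 0.9)])]
top bbox [('eye', [(array([234., 149.,  25., 114.]), 0.57)]), ('pull_hook', [(array([384., 214.,  84.,  21.]), 0.7)]), ('prong', [(array([384., 205.,  81.,  27.]), 0.98)])]
```

Request:
jog_arm:
  plan:
    - {"z":-1}
    - {"z":-1}
    - {"z":-1}
    - {"z":-1}
    - {"z":-1}
    - {"x":-0.77,"y":-0.8,"z":-1,"wz":0.28}
    - {"x":-0.77,"y":-0.8,"z":-1,"wz":0.28}
    - {"x":-0.77,"y":-0.8,"z":-1,"wz":0.28}
    - {"x":-0.77,"y":-0.8,"z":-1,"wz":0.28}
    - {"x":-0.77,"y":-0.8,"z":-1,"wz":0.28}
    - {"x":-0.77,"y":-0.8,"z":-1,"wz":0.28}
    - {"x":-0.77,"y":-0.8,"z":-1,"wz":0.28}

```text
invalid input at $.plan[0]: expected keys x, y, z, wx, wy, wz
```

```bash
cat >> h.py <<'E'
from scipy.spatial.transform import Rotation as R
def pose():
    o=monitor.get_obs();return np.array(o["eef_pos"]),R.from_quat(np.roll(o["tool_rot"],-1)),o
def down(yaw):  # tool y axis at yaw (deg) in world, z down
    c,s=np.cos(np.radians(yaw)),np.sin(np.radians(yaw));return R.from_matrix(np.array([[-s,c,0],[c,s,0],[0,0,-1.]]))
def go(p,Rt=None):
    q,r,o=pose();Rt=Rt or r
    d=r.inv().apply(np.array(p)-q)/.2;w=(r.inv()*Rt).as_rotvec()/np.pi
    print("t",round(o["t"],2),"pos",q.round(4),"F",np.round(o["contact_force"],2),"T",np.round(o["torque"],2),"grip",round(o["gripper_width"],3),"tool y yaw",np.degrees(np.arctan2(*r.as_matrix()[1::-1,1])).round(2))
    print("-> shift",d.round(4),"turn",w.round(4),"mm",np.linalg.norm(d)*200)
E
python3 -c "
from h import *
go([.549,-.212,.25],down(-13.6))"
```

```text
t 1.6 pos [0.291  0.609  0.2313] F [-0.82  0.47 -0.61] T [ 0.03 -0.04 -0.02] grip 1.0 tool y yaw 64.46
-> shift [-2.934  -3.1478 -0.0936] turn [-0.     -0.      0.4337] mm 860.8284355079768
```

All six keys are needed in each row.

Request:
jog_arm:
  plan:
    - {"x":0,"y":0,"z":-1,"wx":0,"wy":0,"wz":0}
    - {"x":0,"y":0,"z":-1,"wx":0,"wy":0,"wz":0}
    - {"x":0,"y":0,"z":-1,"wx":0,"wy":0,"wz":0}
    - {"x":0,"y":0,"z":-1,"wx":0,"wy":0,"wz":0}
    - {"x":0,"y":0,"z":-1,"wx":0,"wy":0,"wz":0}
    - {"x":-0.77,"y":-0.8,"z":-1,"wx":0,"wy":0,"wz":0.28}
    - {"x":-0.77,"y":-0.8,"z":-1,"wx":0,"wy":0,"wz":0.28}
    - {"x":-0.77,"y":-0.8,"z":-1,"wx":0,"wy":0,"wz":0.28}
    - {"x":-0.77,"y":-0.8,"z":-1,"wx":0,"wy":0,"wz":0.28}
    - {"x":-0.77,"y":-0.8,"z":-1,"wx":0,"wy":0,"wz":0.28}
    - {"x":-0.77,"y":-0.8,"z":-1,"wx":0,"wy":0,"wz":0.28}
    - {"x":-0.77,"y":-0.8,"z":-1,"wx":0,"wy":0,"wz":0.28}

```text
t: 2.6
eef_pos: [0.3639, 0.3933, 0.4325]
tool_rot: [0.0, 0.619, 0.785, 0.001]
contact_force: [-0.0, 0.2, -0.5]
gripper_width: 0.998
```

```bash
python3 -c "
from h import *
go([.549,-.212,.25],down(-13.6))"
```

```text
t 2.6 pos [0.3639 0.3933 0.4325] F [-0.04  0.19 -0.55] T [-0.04  0.01 -0.02] grip 0.998 tool y yaw 13.53
-> shift [-3.1596  0.1906  0.9117] turn [ 0.0005 -0.0003  0.1507] mm 658.7951087156896
```

Request:
jog_arm:
  plan:
    - {"x":-1,"y":0.3,"z":0,"wx":0,"wy":0,"wz":0.15}
    - {"x":-1,"y":0.3,"z":0,"wx":0,"wy":0,"wz":0.15}
    - {"x":-1,"y":0.3,"z":0,"wx":0,"wy":0,"wz":0.15}
    - {"x":-1,"y":0.3,"z":0,"wx":0,"wy":0,"wz":0.15}
    - {"x":-1,"y":0.3,"z":0,"wx":0,"wy":0,"wz":0.15}
    - {"x":-1,"y":0.3,"z":0,"wx":0,"wy":0,"wz":0.15}

```text
t: 3.1
eef_pos: [0.4725, 0.2046, 0.4334]
tool_rot: [0.002, 0.789, 0.615, 0.001]
contact_force: [0.2, -0.7, 0.7]
gripper_width: 0.999
```

Request:
jog_arm:
  plan:
    - {"x":-1,"y":0.3,"z":0,"wx":0,"wy":0,"wz":0}
    - {"x":-1,"y":0.3,"z":0,"wx":0,"wy":0,"wz":0}
    - {"x":-1,"y":0.3,"z":0,"wx":0,"wy":0,"wz":0}
    - {"x":-1,"y":0.3,"z":0,"wx":0,"wy":0,"wz":0}
    - {"x":-1,"y":0.3,"z":0,"wx":0,"wy":0,"wz":0}
    - {"x":-1,"y":0.3,"z":0,"wx":0,"wy":0,"wz":0}

```text
t: 3.6
eef_pos: [0.4814, -0.012, 0.4344]
tool_rot: [0.002, 0.792, 0.611, 0.002]
contact_force: [0.2, -0.4, -0.2]
gripper_width: 0.998
```

```bash
python3 -c "
from h import *
go([.549,-.212,.25],down(-13.6))"
```

```text
t 3.6 pos [ 0.4814 -0.012   0.4344] F [ 0.18 -0.4  -0.23] T [-0.02  0.02 -0.  ] grip 0.998 tool y yaw -14.71
-> shift [-0.8817  0.5753  0.925 ] turn [ 0.0019 -0.     -0.0062] mm 280.2951678104525
```

Request:
jog_arm:
  plan:
    - {"x":-0.88,"y":0.575,"z":0.92,"wx":0.002,"wy":0,"wz":-0.006}
    - {"x":-0.88,"y":0.575,"z":0.92,"wx":0.002,"wy":0,"wz":-0.006}
    - {"x":-0.88,"y":0.575,"z":0.92,"wx":0.002,"wy":0,"wz":-0.006}
    - {"x":-0.88,"y":0.575,"z":0.92,"wx":0.002,"wy":0,"wz":-0.006}
    - {"x":-0.88,"y":0.575,"z":0.92,"wx":0.002,"wy":0,"wz":-0.006}
    - {"x":-0.88,"y":0.575,"z":0.92,"wx":0.002,"wy":0,"wz":-0.006}
    - {"x":-0.88,"y":0.575,"z":0.92,"wx":0.002,"wy":0,"wz":-0.006}
    - {"x":-0.88,"y":0.575,"z":0.92,"wx":0.002,"wy":0,"wz":-0.006}
    - {"x":-0.88,"y":0.575,"z":0.92,"wx":0.002,"wy":0,"wz":-0.006}

```text
t: 4.35
eef_pos: [0.5482, -0.2128, 0.2495]
tool_rot: [-0.001, 0.787, 0.617, -0.002]
contact_force: [-0.4, -0.4, 0.7]
gripper_width: 1.0
```

```bash
cat >> h.py <<'E'
def wray(k,p):
    d=np.array([(p[0]-k["cx"])/k["fx"],(p[1]-k["cy"])/k["fy"]]);r=np.linalg.norm(d);v=np.append(d/max(r,1e-9)*np.sin(r),np.cos(r))
    E=np.array(k["extrinsics"]);return -E[:3,:3].T@E[:3,3],E[:3,:3].T@v
def wproj(k,X):
    E=np.array(k["extrinsics"]);v=E[:3,:3]@X+E[:3,3];n=np.linalg.norm(v[:2]);r=np.arctan2(n,v[2]);return np.array([k["cx"],k["cy"]])+v[:2]/n*r*np.array([k["fx"],k["fy"]])
def watz(k,p,z):
    c,d=wray(k,p);return (c+d*(z-c[2])/d[2]).round(4)
E
python3 - <<'E'
from h import *
k=cams.get_calibration("wrist");im=cams.read_camera("wrist");cv2.imwrite("pics/w0.png",im[:,:,::-1])
print({a:np.round(np.array(b),3).tolist() for a,b in k.items()})
for t,z in [("seat",.053),("prong",.053),("pull_hook",.053),("rest",0)]:
    print(t,[(np.round(d["location"]).tolist(),round(d["confidence"],2),watz(k,d["location"],z)) for d in finder.place_of("wrist",t)[:2]])
go([.549,-.212,.034],down(-13.6))
E
```

```text
{'fx': 309.707, 'fy': 309.707, 'cx': 322.937, 'cy': 201.362, 'extrinsics': [[0.971, -0.238, -0.005, -0.582], [-0.224, -0.922, 0.315, -0.12], [-0.08, -0.305, -0.949, 0.376], [0.0, 0.0, 0.0, 1.0]]}
seat [([324.0, 177.0], 0.84, array([ 0.5477, -0.2158,  0.053 ]))]
prong [([341.0, 96.0], 0.93, array([ 0.5863, -0.1325,  0.053 ]))]
pull_hook [([324.0, 177.0], 0.78, array([ 0.5482, -0.2157,  0.053 ]))]
rest [([325.0, 165.0], 0.62, array([ 0.5496, -0.2131,  0.    ]))]
t 4.6 pos [ 0.5498 -0.2102  0.2522] F [0.25 0.91 0.03] T [-0.    0.01  0.02] grip 1.003 tool y yaw -13.49
-> shift [-0.0109 -0.0037  1.0909] turn [ 0.0005 -0.0004  0.0006] mm 218.18280084635418
```

View pics/w0.png

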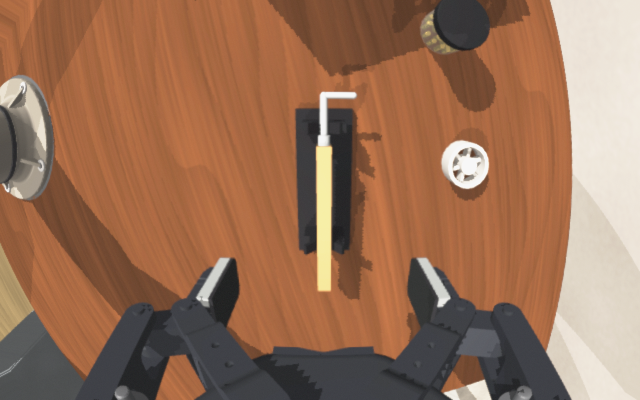

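Request:
jog_arm:
  plan:
    - {"x":-0.01,"y":-0.004,"z":0.9,"wx":0,"wy":0,"wz":0}
    - {"x":-0.01,"y":-0.004,"z":0.9,"wx":0,"wy":0,"wz":0}
    - {"x":-0.01,"y":-0.004,"z":0.9,"wx":0,"wy":0,"wz":0}
    - {"x":-0.01,"y":-0.004,"z":0.9,"wx":0,"wy":0,"wz":0}
    - {"x":-0.01,"y":-0.004,"z":0.9,"wx":0,"wy":0,"wz":0}
    - {"x":-0.01,"y":-0.004,"z":0.9,"wx":0,"wy":0,"wz":0}
    - {"x":-0.01,"y":-0.004,"z":0.9,"wx":0,"wy":0,"wz":0}

```text
t: 5.18
eef_pos: [0.5499, -0.2119, 0.0737]
tool_rot: [0.001, 0.785, 0.619, 0.001]
contact_force: [0.4, -0.4, 1.4]
gripper_width: 1.001
```

```bash
python3 -c "
from h import *
go([.549,-.2125,.034],down(-13.6))"
```

```text
t 5.18 pos [ 0.5499 -0.2119  0.0737] F [ 0.35 -0.36  1.43] T [ 0.04 -0.05  0.01] grip 1.001 tool y yaw -13.47
-> shift [-0.0041 -0.0042  0.1984] turn [ 0.0009 -0.0004  0.0007] mm 39.700258920538175
```

Request:
jog_arm:
  plan:
    - {"x":-0.004,"y":-0.004,"z":0.1,"wx":0.001,"wy":0,"wz":0.0007}
    - {"x":-0.004,"y":-0.004,"z":0.198,"wx":0.001,"wy":0,"wz":0.0007}
    - {"x":-0.004,"y":-0.004,"z":0.198,"wx":0.001,"wy":0,"wz":0.0007}
    - {"x":-0.004,"y":-0.004,"z":0.198,"wx":0.001,"wy":0,"wz":0.0007}

```text
t: 5.52
eef_pos: [0.5504, -0.2128, 0.0362]
tool_rot: [0.0, 0.786, 0.619, 0.001]
contact_force: [0.1, 0.3, 0.6]
gripper_width: 0.991
```

Request:
jog_arm:
  plan:
    - {"x":0,"y":0,"z":0,"wx":0,"wy":0,"wz":0}
    - {"x":0,"y":0,"z":0,"wx":0,"wy":0,"wz":0}
    - {"x":0,"y":0,"z":0,"wx":0,"wy":0,"wz":0}
    - {"x":0,"y":0,"z":0,"wx":0,"wy":0,"wz":0}
    - {"x":0,"y":0,"z":0,"wx":0,"wy":0,"wz":0}
    - {"x":0,"y":0,"z":0,"wx":0,"wy":0,"wz":0}
    - {"x":0,"y":0,"z":0,"wx":0,"wy":0,"wz":0}
    - {"x":0,"y":0,"z":0,"wx":0,"wy":0,"wz":0}
    - {"x":0,"y":0,"z":0,"wx":0,"wy":0,"wz":0}
    - {"x":0,"y":0,"z":0,"wx":0,"wy":0,"wz":0}
    - {"x":0,"y":0,"z":0,"wx":0,"wy":0,"wz":0}
    - {"x":0,"y":0,"z":0,"wx":0,"wy":0,"wz":0}
  hand: -1
  grip_force: 70

```text
t: 6.52
eef_pos: [0.5502, -0.2127, 0.0366]
tool_rot: [0.0, 0.786, 0.619, 0.001]
contact_force: [-1.6, 1.8, 6.1]
gripper_width: 0.179
```

```bash
python3 -c "
from h import *
go([.549,-.2125,.034],down(-13.6))"
```

```text
t 6.52 pos [ 0.5502 -0.2127  0.0366] F [-1.6   1.77  6.1 ] T [0.13 0.47 0.01] grip 0.179 tool y yaw -13.57
-> shift [-0.0002 -0.006   0.013 ] turn [ 0.0006 -0.0006  0.0001] mm 2.8704371674405897
```

Request:
jog_arm:
  plan:
    - {"x":0,"y":0,"z":-0.1,"wx":0,"wy":0,"wz":0}
    - {"x":0,"y":0,"z":-0.2,"wx":0,"wy":0,"wz":0}
    - {"x":0,"y":0,"z":-0.4,"wx":0,"wy":0,"wz":0}
    - {"x":0,"y":0,"z":-0.6,"wx":0,"wy":0,"wz":0}
    - {"x":0,"y":0,"z":-0.8,"wx":0,"wy":0,"wz":0}
    - {"x":0,"y":0,"z":-1,"wx":0,"wy":0,"wz":0}
    - {"x":0,"y":0,"z":-1,"wx":0,"wy":0,"wz":0}
    - {"x":0,"y":0,"z":-1,"wx":0,"wy":0,"wz":0}

```text
t: 7.18
eef_pos: [0.5509, -0.2135, 0.2388]
tool_rot: [0.002, 0.786, 0.619, 0.003]
contact_force: [0.2, 0.5, -1.9]
gripper_width: 0.175
```

```bash
cat >> h.py <<'E'
def expect(o=(.09,.017,-.019)): # point in tool frame (x=hook x, y=prong dir)
    q,r,_=pose();return q+r.apply(o)
E
python3 - <<'E'
from h import *
go([.57,.06,.27],down(9.3))
X=expect();print("prong exp",X.round(4))
for c in ("side","top"):
    im=cams.read_camera(c);print(c,proj(c,X).round(1),[(np.round(d["location"],1),round(d["confidence"],2)) for d in finder.place_of(c,"prong")[:2]],"eye",[(np.round(d["location"],1),round(d["confidence"],2)) for d in finder.place_of(c,"eye")[:2]])
k=cams.get_calibration("wrist");im=cams.read_camera("wrist");cv2.imwrite("pics/w1.png",im[:,:,::-1])
print(wproj(k,X).round(1))
for t in("prong","eye","seat"): print([(np.round(d["location"],1),round(d["confidence"],2)) for d in finder.place_of("wrist",t)[:2]])
E
```

```text
t 7.18 pos [ 0.5509 -0.2135  0.2388] F [ 0.16  0.53 -1.86] T [ 0.1   0.02 -0.06] grip 0.175 tool y yaw -13.57
-> shift [ 1.3523 -0.2271 -0.1542] turn [ 0.0022 -0.0004 -0.1271] mm 275.97480275018296
prong exp [ 0.5884 -0.1301  0.2581]
side [304.1 271.1] [(array([303.9, 270.6]), 0.58)] eye [(array([335.4, 109.8]), 0.67)]
top [396.5 195.2] [(array([396.1, 194.1]), 0.86)] eye [(array([255.2, 203.1]), 0.9)]
[373.3  80. ]
[(array([366.8,  82.7]), 0.98)]
[]
[(array([323.1, 179.2]), 0.57)]
```

View pics/w1.png

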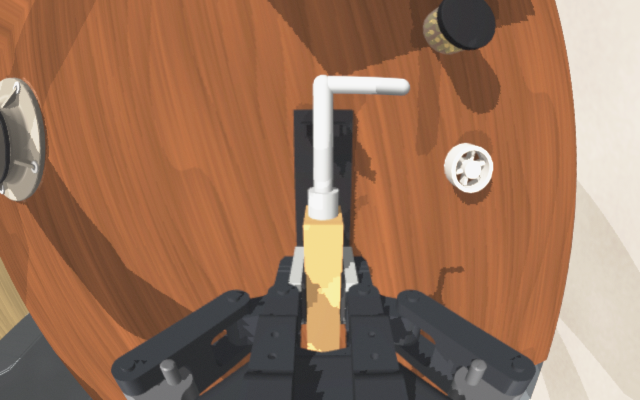

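Request:
jog_arm:
  plan:
    - {"x":0.826,"y":-0.2,"z":-0.1,"wx":0.002,"wy":0,"wz":-0.127}
    - {"x":0.826,"y":-0.2,"z":-0.1,"wx":0.002,"wy":0,"wz":-0.127}
    - {"x":0.826,"y":-0.2,"z":-0.1,"wx":0.002,"wy":0,"wz":-0.127}
    - {"x":0.826,"y":-0.2,"z":-0.1,"wx":0.002,"wy":0,"wz":-0.127}
    - {"x":0.826,"y":-0.2,"z":-0.1,"wx":0.002,"wy":0,"wz":-0.127}
    - {"x":0.826,"y":-0.2,"z":-0.1,"wx":0.002,"wy":0,"wz":-0.127}
    - {"x":0.826,"y":-0.2,"z":-0.1,"wx":0.002,"wy":0,"wz":-0.127}

```text
t: 8.27
eef_pos: [0.5493, -0.043, 0.2562]
tool_rot: [-0.002, 0.647, 0.762, -0.001]
contact_force: [1.0, -0.9, -1.3]
gripper_width: 0.175
```

Run:
```python
from h import *
print(tri((335.4,109.8),(255.2,203.1)))
go([.553,.101,.259],down(9.3))
k=cams.get_calibration("wrist");im=cams.read_camera("wrist");cv2.imwrite("pics/w2.png",im[:,:,::-1])
for t in("prong","eye","flap"): print([(np.round(d["location"],1),round(d["confidence"],2)) for d in finder.place_of("wrist",t)[:2]])
print(wproj(k,np.array([.598,.24,.28])))
```

```text
(array([0.5945, 0.2306, 0.2812]), array([3.6, 1.9]))
t 8.27 pos [ 0.5493 -0.043   0.2562] F [ 0.95 -0.87 -1.28] T [-0.02  0.06 -0.02] grip 0.175 tool y yaw 9.31
-> shift [ 0.7077  0.1346 -0.0133] turn [-0.0015 -0.0006  0.0001] mm 144.10835799320338
[(array([366.6,  84.6]), 0.84)]
[]
[(array([366. ,  83.5]), 0.21)]
[ 488.44461992 -183.4401847 ]
```

Request:
jog_arm:
  plan:
    - {"x":0.2,"y":0.03,"z":-0.02,"wx":-0.001,"wy":0,"wz":0}
    - {"x":0.4,"y":0.08,"z":-0.02,"wx":-0.001,"wy":0,"wz":0}
    - {"x":0.6,"y":0.12,"z":-0.02,"wx":-0.001,"wy":0,"wz":0}
    - {"x":0.75,"y":0.15,"z":-0.02,"wx":-0.001,"wy":0,"wz":0}
    - {"x":0.82,"y":0.15,"z":-0.02,"wx":-0.001,"wy":0,"wz":0}
    - {"x":0.82,"y":0.15,"z":-0.02,"wx":-0.001,"wy":0,"wz":0}
    - {"x":0.82,"y":0.15,"z":-0.02,"wx":-0.001,"wy":0,"wz":0}

```text
t: 9.05
eef_pos: [0.5529, 0.1213, 0.26]
tool_rot: [-0.001, 0.649, 0.761, -0.001]
contact_force: [-0.4, -0.1, -0.6]
gripper_width: 0.17
```

Run:
```python
from h import *
go([.5526,.1245,.261],down(9.3))
X=expect();print(X.round(4))
k=cams.get_calibration("wrist");W=cams.read_camera("wrist")
for t in("prong","eye","flap"): print([(np.round(d["location"],1),round(d["confidence"],2)) for d in finder.place_of("wrist",t)[:2]])
print("prong",wproj(k,X).round(1),"eye",wproj(k,np.array([.597,.238,.28])).round(1))
S=cams.read_camera("side")
print([(np.round(d["location"],1),round(d["confidence"],2)) for d in finder.place_of("side","eye")[:2]],proj("side",X).round(1))
T=cams.read_camera("top")
print([(np.round(d["location"],1),round(d["confidence"],2)) for d in finder.place_of("top","eye")[:2]],proj("top",X).round(1))
for n,i in zip("WST",(W,S,T)): cv2.imwrite(f"pics/p1{n}.png",i[:,:,::-1])
w=cv2.resize(W[0:200,260:580],(800,500),interpolation=3)
cv2.imwrite("pics/p1w.png",w[:,:,::-1])
s=cv2.resize(S[80:140,280:380],(400,240),interpolation=3);t=cv2.resize(T[170:230,210:310],(400,240),interpolation=3)
cv2.imwrite("pics/p1st.png",np.vstack([s,t])[:,:,::-1])
```

```text
t 9.05 pos [0.5529 0.1213 0.26  ] F [-0.41 -0.11 -0.58] T [-0.05 -0.04  0.02] grip 0.17 tool y yaw 9.1
-> shift [ 0.0162  0.0009 -0.0049] turn [-0.0008 -0.0003 -0.0011] mm 3.384733835828883
[0.5555 0.2128 0.2791]
[(array([367.5,  85.4]), 0.6)]
[(array([476.3,  55.8]), 0.86)]
[(array([398.4,  35.4]), 0.89)]
prong [366.7  79.6] eye [472.1  45.9]
[(array([337.3, 109.8]), 0.67)] [314.  116.4]
[(array([251.6, 201.1]), 0.79), (array([416.5, 224.7]), 0.68)] [262.2 216.4]
```

View pics/p1w.png

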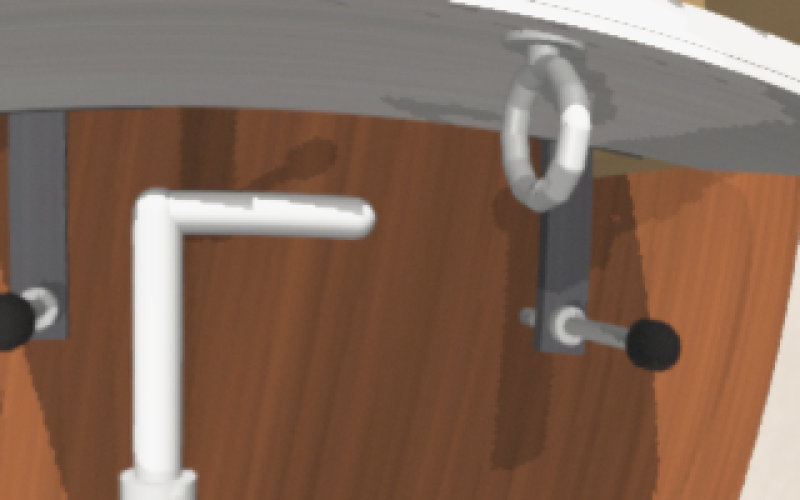

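View pics/p1st.png

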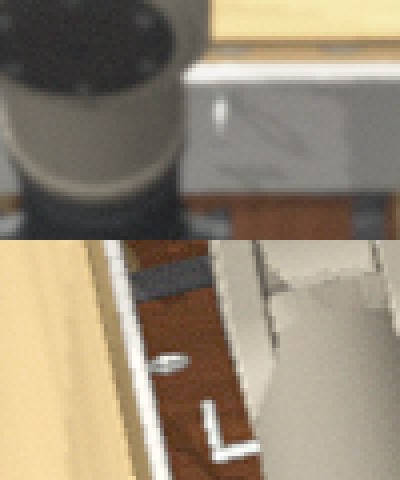

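```bash
cat >> h.py <<'E'
from scipy.optimize import least_squares
def fuse(k,w=None,s=None,t=None,x0=(.597,.238,.28),sw=2,ss=1,st=1):
    def f(X):
        r=[]
        if w is not None: r+=list((wproj(k,X)-w)/sw)
        if s is not None: r+=list((proj("side",X)-s)/ss)
        if t is not None: r+=list((proj("top",X)-t)/st)
        return r
    g=least_squares(f,x0);return g.x.round(4),np.round(g.fun,2)
E
python3 - <<'E'
from h import *
k=cams.get_calibration("wrist")
s,t=(335,108),(253.2,200.2)
for w in [(477.6,52.8),(479,47)]:
    print(w,fuse(k,w,s,t),fuse(k,w,None,t),fuse(k,w,s,None))
    print("at z",[watz(k,w,z) for z in (.27,.275,.28,.285)])
print("top at z",[atz("top",t,z) for z in (.27,.275,.28,.285)])
print("side at z",[atz("side",s,z) for z in (.27,.275,.28,.285)])
# hook prong seen: tip in top, wrist
E
```

```text
(477.6, 52.8) (array([0.5979, 0.234 , 0.286 ]), array([ 0.34, -0.15, -1.13,  1.11, -0.71, -0.3 ])) (array([0.5954, 0.2324, 0.2906]), array([ 0.03,  0.1 , -0.27,  0.2 ])) (array([0.5985, 0.2346, 0.2848]), array([ 0.43, -0.39, -0.84,  1.2 ]))
at z [array([0.6053, 0.2384, 0.27  ]), array([0.6029, 0.2369, 0.275 ]), array([0.6005, 0.2355, 0.28  ]), array([0.5981, 0.2341, 0.285 ])]
(479, 47) (array([0.5981, 0.2362, 0.2857]), array([ 0.08,  0.4 , -0.9 ,  0.34, -1.58, -0.3 ])) (array([0.5928, 0.233 , 0.2965]), array([ 0.11,  0.29, -0.8 ,  0.67])) (array([0.5993, 0.2375, 0.2833]), array([ 0.17, -0.17, -0.33,  0.5 ]))
at z [array([0.6057, 0.2414, 0.27  ]), array([0.6032, 0.2398, 0.275 ]), array([0.6008, 0.2383, 0.28  ]), array([0.5983, 0.2367, 0.285 ])]
top at z [array([0.6008, 0.2343, 0.27  ]), array([0.5996, 0.2337, 0.275 ]), array([0.5984, 0.2331, 0.28  ]), array([0.5972, 0.2324, 0.285 ])]
side at z [array([0.5993, 0.247 , 0.27  ]), array([0.5995, 0.2439, 0.275 ]), array([0.5997, 0.2409, 0.28  ]), array([0.6   , 0.2378, 0.285 ])]
```

Run:
```python
from h import *
k=cams.get_calibration("wrist");q,r,_=pose();M=r.as_matrix()
for zp in (.277,.279,.281):
  tip=watz(k,(410,87.2),zp);e=watz(k,(477.6,52.8),.283);p=watz(k,(365.2,85.2),zp);c=watz(k,(324,86),zp)
  print("tip->eye in tool",(M.T@(e-tip)).round(4),"prong->eye",(M.T@(e-p)).round(4),"corner->tip",(M.T@(tip-c)).round(4), "abs prong",p,"exp",expect().round(4))
```

```text
tip->eye in tool [ 0.017   0.0279 -0.006 ] prong->eye [ 0.0172  0.0465 -0.0061] corner->tip [ 0.0008  0.0351 -0.0001] abs prong [0.5558 0.2103 0.277 ] exp [0.5557 0.2125 0.2795]
tip->eye in tool [ 0.0172  0.0284 -0.004 ] prong->eye [ 0.0173  0.0467 -0.0041] corner->tip [ 0.0008  0.0346 -0.0001] abs prong [0.5556 0.2102 0.279 ] exp [0.5557 0.2125 0.2795]
tip->eye in tool [ 0.0174  0.029  -0.002 ] prong->eye [ 0.0174  0.047  -0.0021] corner->tip [ 0.0007  0.0339 -0.0001] abs prong [0.5553 0.21   0.281 ] exp [0.5557 0.2125 0.2795]
```

Request:
jog_arm:
  plan:
    - {"x":0.043,"y":0.045,"z":-0.025,"wx":-0.001,"wy":0,"wz":-0.001}
    - {"x":0.086,"y":0.09,"z":-0.025,"wx":-0.001,"wy":0,"wz":-0.001}
    - {"x":0.086,"y":0.09,"z":-0.025,"wx":-0.001,"wy":0,"wz":-0.001}
    - {"x":0.086,"y":0.09,"z":-0.025,"wx":-0.001,"wy":0,"wz":-0.001}
    - {"x":0.086,"y":0.09,"z":-0.025,"wx":-0.001,"wy":0,"wz":-0.001}

```text
t: 9.87
eef_pos: [0.5678, 0.1404, 0.2649]
tool_rot: [-0.0, 0.648, 0.762, 0.001]
contact_force: [0.2, 0.3, -1.5]
gripper_width: 0.174
```

Run:
```python
from h import *
go(expect())
X=expect();print("exp prong",X.round(4),"side",proj("side",X).round(1),"top",proj("top",X).round(1))
W=cams.read_camera("wrist");S=cams.read_camera("side");T=cams.read_camera("top")
w=cv2.resize(W[0:120,300:500],(800,480),interpolation=3)
s=cv2.resize(S[90:130,300:367],(400,240)[::1],interpolation=3)[:120*2];t=cv2.resize(T[185:225,225:292],(400,240),interpolation=3)
cv2.imwrite("pics/p2.png",np.vstack([w,np.hstack([s,t])])[:600,:,::-1] if 0 else cv2.resize(np.vstack([w,np.hstack([s,t])]),(666,600))[:,:,::-1])
```

```text
t 9.87 pos [0.5678 0.1404 0.2649] F [ 0.18  0.32 -1.52] T [-0.01 -0.   -0.01] grip 0.174 tool y yaw 9.2
-> shift [ 0.45   0.085 -0.095] turn [0. 0. 0.] mm 93.5414346693485
exp prong [0.5702 0.232  0.284 ] side [321.6 108.7] top [253.9 210.8]
```

View pics/p2.png

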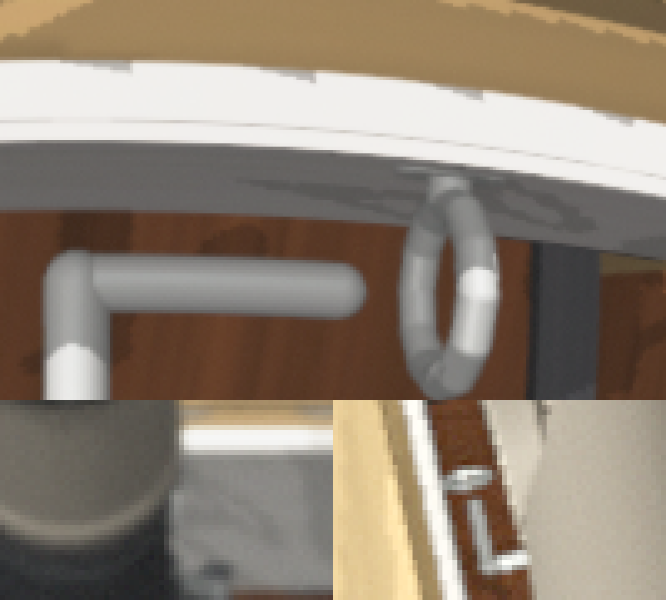

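Request:
jog_arm:
  plan:
    - {"x":0,"y":0.02,"z":-0.006,"wx":0,"wy":0,"wz":0}
    - {"x":0,"y":0.036,"z":-0.006,"wx":0,"wy":0,"wz":0}
    - {"x":0,"y":0.036,"z":-0.006,"wx":0,"wy":0,"wz":0}
    - {"x":0,"y":0.036,"z":-0.006,"wx":0,"wy":0,"wz":0}

```text
t: 10.35
eef_pos: [0.5751, 0.1413, 0.2664]
tool_rot: [-0.0, 0.648, 0.761, 0.001]
contact_force: [-0.1, -0.0, -1.4]
gripper_width: 0.172
```

Request:
jog_arm:
  plan:
    - {"x":0,"y":0.005,"z":0,"wx":0,"wy":0,"wz":0}
    - {"x":0,"y":0.01,"z":0,"wx":0,"wy":0,"wz":0}
    - {"x":0,"y":0.01,"z":0,"wx":0,"wy":0,"wz":0}

```text
t: 10.6
eef_pos: [0.5773, 0.1416, 0.2664]
tool_rot: [-0.0, 0.648, 0.761, 0.001]
contact_force: [-0.1, -0.8, -0.1]
gripper_width: 0.178
```

Run:
```python
from h import *
go(expect())
W=cams.read_camera("wrist")
cv2.imwrite("pics/p3.png",cv2.resize(W[0:120,300:500],(800,480),interpolation=3)[:,:,::-1])
```

```text
t 10.6 pos [0.5773 0.1416 0.2664] F [-0.12 -0.79 -0.11] T [-0.01  0.04 -0.08] grip 0.178 tool y yaw 9.15
-> shift [ 0.45   0.085 -0.095] turn [0. 0. 0.] mm 93.54143466934859
```

View pics/p3.png

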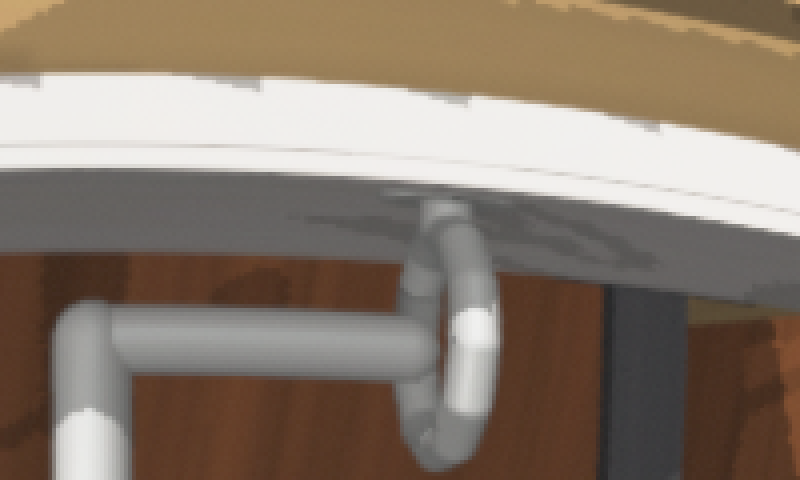

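Request:
jog_arm:
  plan:
    - {"x":0,"y":0.007,"z":0,"wx":0,"wy":0,"wz":0}
    - {"x":0,"y":0.014,"z":0,"wx":0,"wy":0,"wz":0}
    - {"x":0,"y":0.02,"z":0,"wx":0,"wy":0,"wz":0}
    - {"x":0,"y":0.02,"z":0,"wx":0,"wy":0,"wz":0}

```text
t: 10.98
eef_pos: [0.5814, 0.1423, 0.2663]
tool_rot: [-0.0, 0.648, 0.761, 0.001]
contact_force: [-1.2, -0.4, -1.0]
gripper_width: 0.174
```

Request:
jog_arm:
  plan:
    - {"x":0,"y":0.02,"z":0,"wx":0,"wy":0,"wz":0}
    - {"x":0,"y":0.04,"z":0,"wx":0,"wy":0,"wz":0}
    - {"x":0,"y":0.06,"z":0,"wx":0,"wy":0,"wz":0}
    - {"x":0,"y":0.075,"z":0,"wx":0,"wy":0,"wz":0}
    - {"x":0,"y":0.075,"z":0,"wx":0,"wy":0,"wz":0}
    - {"x":0,"y":0.075,"z":0,"wx":0,"wy":0,"wz":0}

```text
t: 11.48
eef_pos: [0.5964, 0.1446, 0.2662]
tool_rot: [-0.0, 0.648, 0.761, 0.001]
contact_force: [-0.9, 0.2, -1.0]
gripper_width: 0.172
```

Run:
```python
from h import *
go(expect())
W=cams.read_camera("wrist")
cv2.imwrite("pics/p4.png",cv2.resize(W[0:120,300:500],(800,480),interpolation=3)[:,:,::-1])
print(np.round(monitor.get_obs()["contact_force"],2))
```

```text
t 11.48 pos [0.5964 0.1446 0.2662] F [-0.91  0.17 -1.04] T [ 0.02 -0.02  0.03] grip 0.172 tool y yaw 9.15
-> shift [ 0.45   0.085 -0.095] turn [0. 0. 0.] mm 93.54143466934859
[ 0.2   0.03 -1.  ]
```

View pics/p4.png

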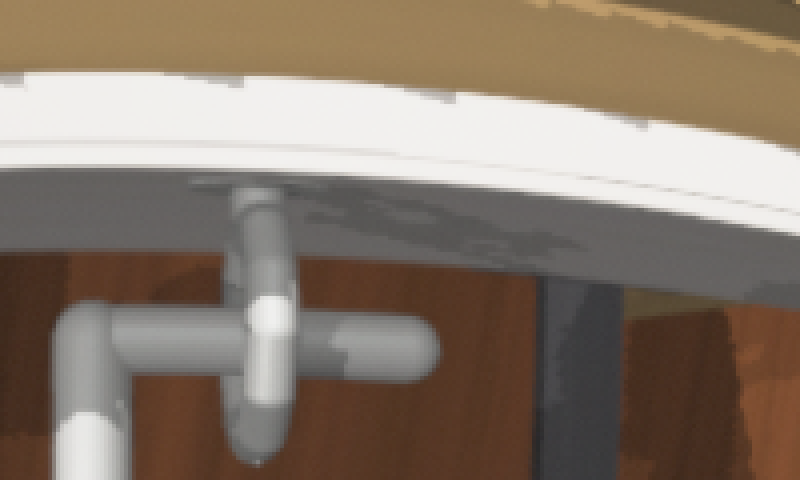

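Run:
```python
from h import *
a=np.radians(9.3);h=np.array([-np.sin(a),np.cos(a)])
for s,t in [((290.5,149),(282,245.4)),((377,148.5),(265.1,168.9))]:
    X,e=tri(s,t);print("cap",X,e,"hinge if 75 out",(X[:2]+.075*h).round(4))
q,r,_=pose();X=q+r.apply([.09,.017,-.0164]);print("prong",X.round(4))
rho=np.hypot(22,135);f0=np.arctan2(22,135)
for th0 in (0.04,0.1):
  c=[rho*np.sin(th0+f0),rho*np.cos(th0+f0)]
  print(th0,"hinge at",(X[:2]+c[0]/1e3*h).round(4),round(X[2]-c[1]/1e3,4))
  for th in np.arange(.1,1.61,.1):
    f=th+f0;o=rho*np.sin(f)-c[0]+4*np.cos(f);d=c[1]-rho*np.cos(f)+4*np.sin(f)
    print(round(th,2),"x %.3f z %.3f"%(-o/200,d/200))
```

```text
cap [0.497  0.1773 0.1607] [0.7 0.4] hinge if 75 out [0.4849 0.2513]
cap [0.7149 0.2111 0.1626] [0.7 0.3] hinge if 75 out [0.7028 0.2851]
prong [0.5987 0.2361 0.2828]
0.04 hinge at [0.5942 0.2631] 0.1488
0.1 x -0.059 z 0.015
0.2 x -0.124 z 0.037
0.3 x -0.186 z 0.067
0.4 x -0.244 z 0.102
0.5 x -0.299 z 0.143
0.6 x -0.349 z 0.189
0.7 x -0.395 z 0.240
0.8 x -0.435 z 0.295
0.9 x -0.470 z 0.354
1.0 x -0.498 z 0.416
1.1 x -0.521 z 0.481
1.2 x -0.536 z 0.548
1.3 x -0.545 z 0.615
1.4 x -0.547 z 0.684
1.5 x -0.542 z 0.752
1.6 x -0.531 z 0.819
0.1 hinge at [0.5929 0.271 ] 0.1507
0.1 x -0.019 z 0.005
0.2 x -0.084 z 0.028
0.3 x -0.146 z 0.057
0.4 x -0.204 z 0.092
0.5 x -0.259 z 0.133
0.6 x -0.310 z 0.179
0.7 x -0.355 z 0.230
0.8 x -0.395 z 0.286
0.9 x -0.430 z 0.345
1.0 x -0.459 z 0.407
1.1 x -0.481 z 0.472
1.2 x -0.496 z 0.538
1.3 x -0.505 z 0.606
1.4 x -0.507 z 0.674
1.5 x -0.502 z 0.743
1.6 x -0.491 z 0.810
```

Request:
jog_arm:
  plan:
    - {"x":-0.015,"y":0,"z":0.003,"wx":0,"wy":0,"wz":0}
    - {"x":-0.029,"y":0,"z":0.007,"wx":0,"wy":0,"wz":0}
    - {"x":-0.049,"y":0,"z":0.014,"wx":0,"wy":0,"wz":0}
    - {"x":-0.068,"y":0,"z":0.021,"wx":0,"wy":0,"wz":0}
    - {"x":-0.068,"y":0,"z":0.021,"wx":0,"wy":0,"wz":0}

```text
t: 11.95
eef_pos: [0.5983, 0.1304, 0.2618]
tool_rot: [-0.0, 0.649, 0.761, 0.001]
contact_force: [0.3, 1.3, -1.0]
gripper_width: 0.177
```

```bash
cat >> h.py <<'E'
def rep(n=3):
    F=[]
    for i in range(n):
        cams.read_camera("wrist");F.append(monitor.get_obs()["contact_force"])
    F=np.mean(F,0);q,r,o=pose();X=q+r.apply([.09,.017,-.0164])
    a=np.radians(9.1);h=np.array([-np.sin(a),np.cos(a),0]);u=np.array([np.cos(a),np.sin(a),0])
    Hg=np.array([.5935,.269,.1502])  # hinge estimate
    d=X-Hg;f=np.arctan2(-d@h,d[2]);rad=np.hypot(d@h,d[2]);th=f-.1616
    t=-h*np.cos(f)-np.array([0,0,1])*np.sin(f);rr=-h*np.sin(f)+np.array([0,0,1])*np.cos(f)
    print("t %.2f"%o["t"],"tcp",q.round(4),"F raw",F.round(2),"| th~%.3f rad %.1fmm"%(th,rad*1e3),"F pull %.2f radial %.2f lat %.2f"%(-F@t,F@rr,F@u))
    for c in ("wrist",):
        k=cams.get_calibration(c)
        print("eye",[(np.round(d["location"],1),round(d["confidence"],2)) for d in finder.place_of(c,"eye")[:1]],"prong",[(np.round(d["location"],1),round(d["confidence"],2)) for d in finder.place_of(c,"prong")[:1]])
E
python3 -c "
from h import *
rep()"
```

```text
t 12.10 tcp [0.5983 0.1305 0.2619] F raw [-0.03  0.81 -0.55] | th~0.193 rad 136.7mm F pull 0.56 radial -0.79 lat 0.09
eye [(array([364.2,  76.3]), 0.58)] prong [(array([368. ,  84.9]), 0.59)]
```

```bash
cat >> h.py <<'E'
def arc(step=.04,n=10,rho=.1368):
    q,r,o=pose();X=q+r.apply([.09,.017,-.0164]);a=np.radians(9.1);h=np.array([-np.sin(a),np.cos(a),0]);Hg=np.array([.5935,.269,.1502])
    d=X-Hg;f=np.arctan2(-d@h,d[2])
    for i in range(1,n+1):
        g=f+i*step;dl=-h*(rho*np.sin(g)+d@h)+np.array([0,0,1])*(rho*np.cos(g)-d[2]);print("%.2f"%(g-.1616),(r.inv().apply(dl)/.2).round(3))
E
python3 -c "
from h import *
arc()"
```

```text
0.23 [-0.026 -0.     0.01 ]
0.27 [-0.051 -0.     0.021]
0.31 [-0.075 -0.     0.033]
0.35 [-0.099 -0.     0.046]
0.39 [-0.123 -0.     0.06 ]
0.43 [-0.146 -0.     0.075]
0.47 [-0.168 -0.     0.09 ]
0.51 [-0.19  -0.     0.107]
0.55 [-0.211 -0.     0.124]
0.59 [-0.231 -0.     0.143]
```

Request:
jog_arm:
  plan:
    - {"x":-0.026,"y":0,"z":0.01,"wx":0,"wy":0,"wz":0}
    - {"x":-0.051,"y":0,"z":0.021,"wx":0,"wy":0,"wz":0}
    - {"x":-0.075,"y":0,"z":0.033,"wx":0,"wy":0,"wz":0}
    - {"x":-0.099,"y":0,"z":0.046,"wx":0,"wy":0,"wz":0}
    - {"x":-0.123,"y":0,"z":0.06,"wx":0,"wy":0,"wz":0}
    - {"x":-0.123,"y":0,"z":0.06,"wx":0,"wy":0,"wz":0}

```text
t: 12.7
eef_pos: [0.6022, 0.1044, 0.2494]
tool_rot: [0.0, 0.649, 0.76, -0.0]
contact_force: [-0.7, -0.2, -0.7]
gripper_width: 0.177
```

```bash
python3 -c "
from h import *
rep();arc()"
```

```text
t 12.85 tcp [0.6024 0.1052 0.25  ] F raw [-0.07 -0.28 -0.05] | th~0.401 rad 137.3mm F pull -0.25 radial 0.10 lat -0.12
eye [(array([368. ,  79.9]), 0.79)] prong [(array([365. ,  85.9]), 0.88)]
0.44 [-0.022 -0.     0.016]
0.48 [-0.044 -0.     0.032]
0.52 [-0.066 -0.     0.049]
0.56 [-0.087 -0.     0.066]
0.60 [-0.107 -0.     0.085]
0.64 [-0.127 -0.     0.104]
0.68 [-0.146 -0.     0.124]
0.72 [-0.163 -0.     0.145]
0.76 [-0.18  -0.     0.166]
0.80 [-0.197 -0.     0.188]
```

Request:
jog_arm:
  plan:
    - {"x":-0.022,"y":0,"z":0.016,"wx":0,"wy":0,"wz":0}
    - {"x":-0.044,"y":0,"z":0.032,"wx":0,"wy":0,"wz":0}
    - {"x":-0.066,"y":0,"z":0.049,"wx":0,"wy":0,"wz":0}
    - {"x":-0.087,"y":0,"z":0.066,"wx":0,"wy":0,"wz":0}
    - {"x":-0.107,"y":0,"z":0.085,"wx":0,"wy":0,"wz":0}
    - {"x":-0.127,"y":0,"z":0.104,"wx":0,"wy":0,"wz":0}

```text
t: 13.45
eef_pos: [0.6065, 0.0803, 0.2289]
tool_rot: [0.0, 0.649, 0.761, 0.0]
contact_force: [-0.2, 2.6, -0.3]
gripper_width: 0.174
```

```bash
python3 -c "
from h import *
print(monitor.get_obs()['contact_force'])
rep();arc(.04,8)
k=cams.get_calibration('top');im=cams.read_camera('top');print([(np.round(d['location']),round(d['confidence'],2)) for d in finder.place_of('top','eye')[:2]])
q,r,o=pose();print(proj('top',q+r.apply([.09,.017,-.0164])))"
```

```text
[-0.15140087  2.55783005 -0.31179359]
t 13.60 tcp [0.6061 0.0794 0.2288] F raw [-0.31  0.31 -0.34] | th~0.646 rad 137.3mm F pull 0.00 radial -0.49 lat -0.26
eye [(array([367.7,  79.5]), 0.61)] prong [(array([364.9,  83.5]), 0.59)]
0.68 [-0.017  0.     0.021]
0.72 [-0.035  0.     0.042]
0.76 [-0.052  0.     0.064]
0.80 [-0.068  0.     0.086]
0.84 [-0.083  0.     0.109]
0.88 [-0.097  0.     0.132]
0.92 [-0.111  0.     0.156]
0.96 [-0.123  0.     0.18 ]
[(array([278., 200.]), 0.82)]
[278.51660349 197.44278378]
```

Request:
jog_arm:
  plan:
    - {"x":-0.017,"y":0,"z":0.021,"wx":0,"wy":0,"wz":0}
    - {"x":-0.035,"y":0,"z":0.042,"wx":0,"wy":0,"wz":0}
    - {"x":-0.052,"y":0,"z":0.064,"wx":0,"wy":0,"wz":0}
    - {"x":-0.068,"y":0,"z":0.086,"wx":0,"wy":0,"wz":0}
    - {"x":-0.083,"y":0,"z":0.109,"wx":0,"wy":0,"wz":0}
    - {"x":-0.097,"y":0,"z":0.132,"wx":0,"wy":0,"wz":0}
    - {"x":-0.111,"y":0,"z":0.156,"wx":0,"wy":0,"wz":0}
    - {"x":-0.123,"y":0,"z":0.18,"wx":0,"wy":0,"wz":0}

```text
t: 14.47
eef_pos: [0.6102, 0.0557, 0.1928]
tool_rot: [0.0, 0.649, 0.761, -0.0]
contact_force: [0.1, 1.4, 0.5]
gripper_width: 0.173
```

```bash
python3 -c "
from h import *
rep();arc(.02,12)"
```

```text
t 14.62 tcp [0.6098 0.0552 0.1927] F raw [-0.12  0.35 -0.63] | th~0.966 rad 137.0mm F pull -0.41 radial -0.60 lat -0.06
eye [(array([366.4,  85.1]), 0.64)] prong []
0.98 [-0.005 -0.     0.013]
1.00 [-0.011 -0.     0.025]
1.02 [-0.016 -0.     0.038]
1.04 [-0.021 -0.     0.05 ]
1.06 [-0.026 -0.     0.063]
1.08 [-0.031 -0.     0.076]
1.10 [-0.035 -0.     0.089]
1.12 [-0.039 -0.     0.102]
1.14 [-0.043 -0.     0.115]
1.16 [-0.046 -0.     0.129]
1.18 [-0.049 -0.     0.142]
1.20 [-0.052 -0.     0.155]
```

Request:
jog_arm:
  plan:
    - {"x":-0.005,"y":0,"z":0.013,"wx":0,"wy":0,"wz":0}
    - {"x":-0.011,"y":0,"z":0.025,"wx":0,"wy":0,"wz":0}
    - {"x":-0.016,"y":0,"z":0.038,"wx":0,"wy":0,"wz":0}
    - {"x":-0.021,"y":0,"z":0.05,"wx":0,"wy":0,"wz":0}
    - {"x":-0.026,"y":0,"z":0.063,"wx":0,"wy":0,"wz":0}

```text
t: 15.13
eef_pos: [0.6112, 0.0505, 0.1806]
tool_rot: [0.001, 0.649, 0.761, -0.0]
contact_force: [0.2, 1.1, 1.1]
gripper_width: 0.174
```

```bash
python3 -c "
from h import *
rep();arc(.01,10)"
```

```text
t 15.28 tcp [0.6107 0.0501 0.1803] F raw [ 0.31  0.31 -0.54] | th~1.064 rad 136.9mm F pull -0.42 radial -0.43 lat 0.36
eye [(array([366.9,  82.7]), 0.81)] prong []
1.07 [-0.001  0.     0.007]
1.08 [-0.004  0.     0.013]
1.09 [-0.006  0.     0.02 ]
1.10 [-0.008  0.     0.026]
1.11 [-0.01   0.     0.033]
1.12 [-0.012  0.     0.039]
1.13 [-0.014  0.     0.046]
1.14 [-0.016  0.     0.052]
1.15 [-0.017  0.     0.059]
1.16 [-0.019  0.     0.066]
```

Request:
jog_arm:
  plan:
    - {"x":-0.001,"y":0,"z":0.007,"wx":0,"wy":0,"wz":0}
    - {"x":-0.004,"y":0,"z":0.013,"wx":0,"wy":0,"wz":0}
    - {"x":-0.006,"y":0,"z":0.02,"wx":0,"wy":0,"wz":0}
    - {"x":-0.008,"y":0,"z":0.026,"wx":0,"wy":0,"wz":0}

```text
t: 15.72
eef_pos: [0.6111, 0.0485, 0.1753]
tool_rot: [0.0, 0.649, 0.761, -0.001]
contact_force: [0.3, 0.3, -0.4]
gripper_width: 0.175
```

Request:
jog_arm:
  plan:
    - {"x":-0.001,"y":0,"z":0.007,"wx":0,"wy":0,"wz":0}
    - {"x":-0.003,"y":0,"z":0.013,"wx":0,"wy":0,"wz":0}
    - {"x":-0.005,"y":0,"z":0.02,"wx":0,"wy":0,"wz":0}

```text
t: 15.97
eef_pos: [0.6114, 0.0475, 0.1712]
tool_rot: [0.001, 0.649, 0.761, -0.0]
contact_force: [-0.3, 0.3, 0.1]
gripper_width: 0.175
```

```bash
python3 -c "
from h import *
rep();arc(.01,10)"
```

```text
t 16.12 tcp [0.6112 0.0475 0.1711] F raw [-0.15 -0.13 -0.47] | th~1.134 rad 136.7mm F pull -0.48 radial -0.03 lat -0.17
eye [(array([369.1,  84.5]), 0.72)] prong []
1.14 [-0.003  0.     0.006]
1.15 [-0.004  0.     0.013]
1.16 [-0.006  0.     0.02 ]
1.17 [-0.008  0.     0.026]
1.18 [-0.009  0.     0.033]
1.19 [-0.011  0.     0.04 ]
1.20 [-0.012  0.     0.046]
1.21 [-0.013  0.     0.053]
1.22 [-0.015  0.     0.06 ]
1.23 [-0.016  0.     0.066]
```

Request:
jog_arm:
  plan:
    - {"x":-0.003,"y":0,"z":0.006,"wx":0,"wy":0,"wz":0}
    - {"x":-0.004,"y":0,"z":0.013,"wx":0,"wy":0,"wz":0}
    - {"x":-0.006,"y":0,"z":0.02,"wx":0,"wy":0,"wz":0}

```text
t: 16.47
eef_pos: [0.6115, 0.0466, 0.1672]
tool_rot: [0.0, 0.649, 0.761, -0.0]
contact_force: [-1.8, -0.1, 3.5]
gripper_width: 0.171
```

Request:
jog_arm:
  plan:
    - {"x":-0.002,"y":0,"z":0.006,"wx":0,"wy":0,"wz":0}
    - {"x":-0.003,"y":0,"z":0.013,"wx":0,"wy":0,"wz":0}
    - {"x":-0.005,"y":0,"z":0.02,"wx":0,"wy":0,"wz":0}

```text
t: 16.72
eef_pos: [0.612, 0.0463, 0.164]
tool_rot: [0.0, 0.649, 0.761, 0.0]
contact_force: [-2.8, 2.2, 7.7]
gripper_width: 0.175
```

```bash
python3 -c "
from h import *
rep();arc(.01,8)"
```

```text
t 16.87 tcp [0.6119 0.0462 0.1639] F raw [-1.88  1.13  5.77] | th~1.186 rad 136.2mm F pull 5.94 radial -0.11 lat -1.68
eye [(array([368.1,  84.3]), 0.59)] prong []
1.20 [-0.004 -0.     0.006]
1.21 [-0.005 -0.     0.013]
1.22 [-0.007 -0.     0.019]
1.23 [-0.008 -0.     0.026]
1.24 [-0.009 -0.     0.033]
1.25 [-0.01 -0.    0.04]
1.26 [-0.012 -0.     0.046]
1.27 [-0.013 -0.     0.053]
```

Request:
jog_arm:
  plan:
    - {"x":0.002,"y":0,"z":-0.008,"wx":0,"wy":0,"wz":0}
    - {"x":0.004,"y":0,"z":-0.016,"wx":0,"wy":0,"wz":0}
    - {"x":0.006,"y":0,"z":-0.024,"wx":0,"wy":0,"wz":0}
    - {"x":0.007,"y":0,"z":-0.03,"wx":0,"wy":0,"wz":0}
    - {"x":0.007,"y":0,"z":-0.03,"wx":0,"wy":0,"wz":0}

```text
t: 17.38
eef_pos: [0.6117, 0.0475, 0.1699]
tool_rot: [0.0, 0.649, 0.761, 0.0]
contact_force: [-0.5, 0.1, -0.8]
gripper_width: 0.176
```

```bash
python3 -c "
from h import *
rep(2)
W=cams.read_camera('wrist')
cv2.imwrite('pics/p5.png',cv2.resize(W[0:160,280:520],(720,480),interpolation=3)[:,:,::-1])"
```

```text
t 17.48 tcp [0.6116 0.0475 0.1698] F raw [ 0.07  0.3  -0.96] | th~1.142 rad 136.4mm F pull -0.85 radial -0.52 lat 0.12
eye [(array([366.9,  89.2]), 0.83)] prong []
```

View pics/p5.png

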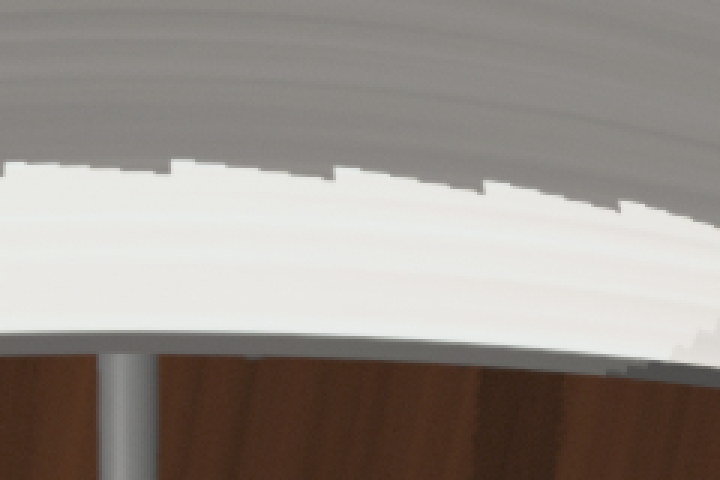

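Request:
jog_arm:
  plan:
    - {"x":0,"y":-0.02,"z":0,"wx":0,"wy":0,"wz":0}
    - {"x":0,"y":-0.04,"z":0,"wx":0,"wy":0,"wz":0}
    - {"x":0,"y":-0.06,"z":0,"wx":0,"wy":0,"wz":0}
    - {"x":0,"y":-0.06,"z":0,"wx":0,"wy":0,"wz":0}

```text
t: 17.97
eef_pos: [0.5987, 0.0453, 0.1696]
tool_rot: [-0.0, 0.649, 0.761, -0.0]
contact_force: [0.2, -0.1, -1.8]
gripper_width: 0.174
```

Request:
jog_arm:
  plan:
    - {"x":0,"y":-0.03,"z":0,"wx":0,"wy":0,"wz":0}
    - {"x":0,"y":-0.06,"z":0,"wx":0,"wy":0,"wz":0}
    - {"x":0,"y":-0.09,"z":0,"wx":0,"wy":0,"wz":0}
    - {"x":0,"y":-0.12,"z":0,"wx":0,"wy":0,"wz":0}
    - {"x":0,"y":-0.15,"z":0,"wx":0,"wy":0,"wz":0}
    - {"x":0,"y":-0.18,"z":0,"wx":0,"wy":0,"wz":0}
    - {"x":0,"y":-0.2,"z":0,"wx":0,"wy":0,"wz":0}
    - {"x":0,"y":-0.2,"z":0,"wx":0,"wy":0,"wz":0}

```text
t: 18.63
eef_pos: [0.5582, 0.0388, 0.1697]
tool_rot: [-0.001, 0.649, 0.761, -0.0]
contact_force: [0.0, -1.0, -1.2]
gripper_width: 0.176
```

```bash
python3 -c "
from h import *
rep(2);go([.5502,-.2127,.19],down(-13.57))"
```

```text
t 18.73 tcp [0.5593 0.0391 0.1699] F raw [ 0.41 -0.53 -0.91] | th~1.141 rad 136.4mm F pull -1.03 radial 0.32 lat 0.32
eye [(array([486.7,  98.1]), 0.87)] prong []
t 18.83 pos [0.5595 0.0392 0.1698] F [ 0.89 -0.14 -1.78] T [ 0.07 -0.    0.03] grip 0.177 tool y yaw 9.08
-> shift [-1.2363 -0.2448 -0.1014] turn [-0.000e+00 -1.000e-04  1.258e-01] mm 252.8717705462579
```

Request:
jog_arm:
  plan:
    - {"x":-0.15,"y":-0.03,"z":0,"wx":0,"wy":0,"wz":0}
    - {"x":-0.3,"y":-0.06,"z":0,"wx":0,"wy":0,"wz":0}
    - {"x":-0.45,"y":-0.1,"z":-0.05,"wx":0,"wy":0,"wz":0}
    - {"x":-0.65,"y":-0.14,"z":-0.1,"wx":0,"wy":0,"wz":0.05}
    - {"x":-0.85,"y":-0.2,"z":-0.1,"wx":0,"wy":0,"wz":0.08}
    - {"x":-1,"y":-0.24,"z":-0.1,"wx":0,"wy":0,"wz":0.125}
    - {"x":-1,"y":-0.24,"z":-0.1,"wx":0,"wy":0,"wz":0.125}
    - {"x":-1,"y":-0.24,"z":-0.1,"wx":0,"wy":0,"wz":0.125}

```text
t: 19.5
eef_pos: [0.5433, -0.1684, 0.1899]
tool_rot: [0.0, 0.786, 0.618, -0.0]
contact_force: [-0.1, 0.3, -0.4]
gripper_width: 0.174
```

Run:
```python
from h import *
go([.5502,-.2127,.12],down(-13.57))
S=cams.read_camera("side");T=cams.read_camera("top")
print([(np.round(d["location"],1),round(d["confidence"],2)) for d in finder.place_of("side","eye")[:2]],[(np.round(d["location"],1),round(d["confidence"],2)) for d in finder.place_of("top","eye")[:2]])
s=cv2.resize(S[70:190,240:430],(760,480),interpolation=3);cv2.imwrite("pics/f1.png",s[:,:,::-1])
```

```text
t 19.5 pos [ 0.5433 -0.1684  0.1899] F [-0.1   0.31 -0.44] T [ 0.06  0.01 -0.04] grip 0.174 tool y yaw -13.7
-> shift [-0.2069  0.0858  0.3495] turn [ 0.0001  0.0003 -0.0007] mm 83.0229121940107
[(array([335.6, 167.3]), 0.66)] [(array([292.1, 202.6]), 0.96)]
```

View pics/f1.png

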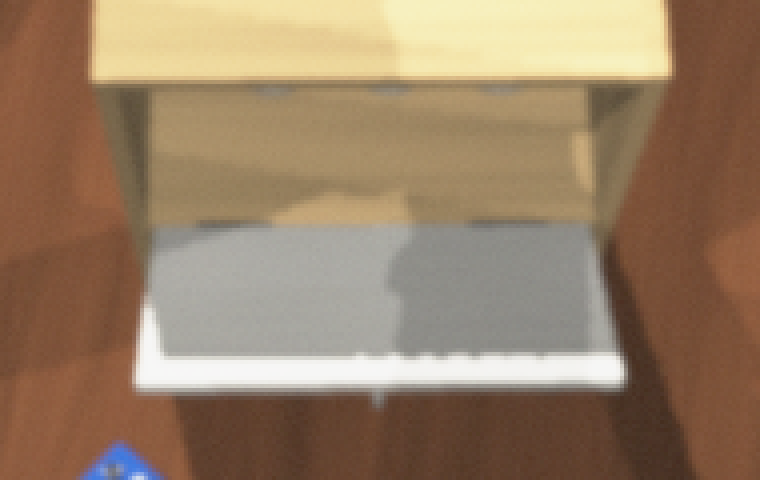

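Request:
jog_arm:
  plan:
    - {"x":-0.1,"y":0.04,"z":0.1,"wx":0,"wy":0,"wz":-0.001}
    - {"x":-0.207,"y":0.086,"z":0.25,"wx":0,"wy":0,"wz":-0.001}
    - {"x":-0.207,"y":0.086,"z":0.35,"wx":0,"wy":0,"wz":-0.001}
    - {"x":-0.207,"y":0.086,"z":0.35,"wx":0,"wy":0,"wz":-0.001}
    - {"x":-0.207,"y":0.086,"z":0.35,"wx":0,"wy":0,"wz":-0.001}
    - {"x":-0.207,"y":0.086,"z":0.35,"wx":0,"wy":0,"wz":-0.001}

```text
t: 20.2
eef_pos: [0.5525, -0.2069, 0.1203]
tool_rot: [-0.0, 0.782, 0.623, 0.001]
contact_force: [-0.1, -0.2, -0.1]
gripper_width: 0.174
```

Run:
```python
from h import *
go([.5502,-.2127,.0366],down(-13.57))
k=cams.get_calibration("wrist");W=cams.read_camera("wrist")
for t in("prong","seat","rest"): print(t,[(np.round(d["location"],1),round(d["confidence"],2)) for d in finder.place_of("wrist",t)[:2]])
T=cams.read_camera("top");S=cams.read_camera("side");q,r,_=pose();X=q+r.apply([.09,.017,-.0164])
for c in("top","side"): print(c,proj(c,X).round(1),[(np.round(d["location"],1),round(d["confidence"],2)) for d in finder.place_of(c,"prong")[:2]])
A=cv2.imread("pics/w1.png");a=A[60:230,280:420];b=W[60:230,280:420,::-1]
cv2.imwrite("pics/g1.png",cv2.resize(np.hstack([a,b]),(784,476),interpolation=3))
```

```text
t 20.2 pos [ 0.5525 -0.2069  0.1203] F [-0.07 -0.17 -0.14] T [ 0.   -0.02 -0.06] grip 0.174 tool y yaw -12.88
-> shift [-0.0314 -0.0048  0.4185] turn [ 0.0001 -0.0005  0.0038] mm 83.93890767511544
prong [(array([364. ,  82.2]), 0.69)]
seat []
rest []
top [388.  205.5] [(array([388.5, 205.7]), 0.6)]
side [306.8 274.4] [(array([307.8, 275.9]), 0.79)]
```

View pics/g1.png

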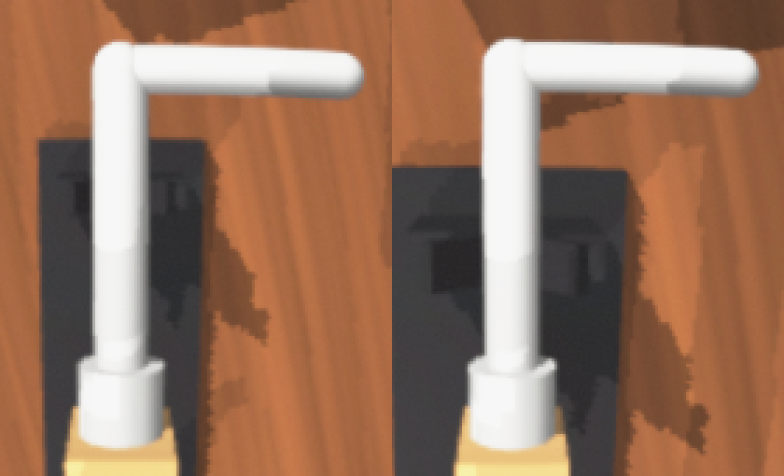

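Request:
jog_arm:
  plan:
    - {"x":-0.031,"y":-0.005,"z":0,"wx":0,"wy":0,"wz":0.0038}
    - {"x":-0.031,"y":-0.005,"z":0,"wx":0,"wy":0,"wz":0.0038}
    - {"x":-0.031,"y":-0.005,"z":0,"wx":0,"wy":0,"wz":0.0038}
    - {"x":-0.031,"y":-0.005,"z":0.1,"wx":0,"wy":0,"wz":0.0038}
    - {"x":-0.031,"y":-0.005,"z":0.2,"wx":0,"wy":0,"wz":0.0038}
    - {"x":-0.031,"y":-0.005,"z":0.25,"wx":0,"wy":0,"wz":0.0038}
    - {"x":-0.031,"y":-0.005,"z":0.25,"wx":0,"wy":0,"wz":0.0038}

```text
t: 21.18
eef_pos: [0.5478, -0.213, 0.0677]
tool_rot: [-0.002, 0.786, 0.618, -0.001]
contact_force: [-0.6, -0.2, -1.2]
gripper_width: 0.174
```

```bash
python3 -c "
from h import *
go([.5502,-.2127,.0366],down(-13.57))"
```

```text
t 21.18 pos [ 0.5478 -0.213   0.0677] F [-0.64 -0.25 -1.19] T [0.03 0.03 0.  ] grip 0.174 tool y yaw -13.68
-> shift [0.0043 0.0119 0.1554] turn [-0.0013 -0.0004 -0.0006] mm 31.17428709028896
```

Request:
jog_arm:
  plan:
    - {"x":0.004,"y":0.012,"z":0,"wx":-0.001,"wy":0,"wz":0}
    - {"x":0.004,"y":0.012,"z":0,"wx":-0.001,"wy":0,"wz":0}
    - {"x":0.004,"y":0.012,"z":0,"wx":-0.001,"wy":0,"wz":0}
    - {"x":0.004,"y":0.012,"z":0.03,"wx":-0.001,"wy":0,"wz":0}
    - {"x":0.004,"y":0.012,"z":0.06,"wx":-0.001,"wy":0,"wz":0}
    - {"x":0.004,"y":0.012,"z":0.08,"wx":-0.001,"wy":0,"wz":0}
    - {"x":0.004,"y":0.012,"z":0.08,"wx":-0.001,"wy":0,"wz":0}

```text
t: 21.77
eef_pos: [0.5496, -0.2125, 0.0506]
tool_rot: [-0.001, 0.786, 0.618, -0.0]
contact_force: [0.2, -0.5, -1.7]
gripper_width: 0.173
```

```bash
python3 -c "
from h import *
go([.5502,-.2127,.0366],down(-13.57))"
```

```text
t 21.77 pos [ 0.5496 -0.2125  0.0506] F [ 0.19 -0.5  -1.66] T [ 0.06 -0.01 -0.01] grip 0.173 tool y yaw -13.67
-> shift [-0.0005  0.0036  0.0702] turn [-0.0009 -0.0004 -0.0006] mm 14.054183134351813
```

Request:
jog_arm:
  plan:
    - {"x":0,"y":0.003,"z":0.015,"wx":-0.001,"wy":0,"wz":0}
    - {"x":0,"y":0.003,"z":0.03,"wx":-0.001,"wy":0,"wz":0}
    - {"x":0,"y":0.003,"z":0.045,"wx":-0.001,"wy":0,"wz":0}
    - {"x":0,"y":0.003,"z":0.058,"wx":-0.001,"wy":0,"wz":0}
    - {"x":0,"y":0.003,"z":0.065,"wx":-0.001,"wy":0,"wz":0}
    - {"x":0,"y":0.003,"z":0.068,"wx":-0.001,"wy":0,"wz":0}
    - {"x":0,"y":0.003,"z":0.068,"wx":-0.001,"wy":0,"wz":0}

```text
t: 22.35
eef_pos: [0.5502, -0.2123, 0.0374]
tool_rot: [-0.0, 0.786, 0.618, 0.001]
contact_force: [-1.5, 3.0, 4.8]
gripper_width: 0.176
```

```bash
python3 -c "
from h import *
go([.5502,-.2127,.0366],down(-13.57))"
```

```text
t 22.35 pos [ 0.5502 -0.2123  0.0374] F [-1.54  2.96  4.8 ] T [-0.13  0.54  0.08] grip 0.176 tool y yaw -13.63
-> shift [-0.0018  0.0007  0.0041] turn [ 0.0001 -0.0006 -0.0004] mm 0.9012653654354975
```

Request:
jog_arm:
  plan:
    - {"x":0,"y":0,"z":0,"wx":0,"wy":0,"wz":0}
    - {"x":0,"y":0,"z":0,"wx":0,"wy":0,"wz":0}
    - {"x":0,"y":0,"z":0,"wx":0,"wy":0,"wz":0}
    - {"x":0,"y":0,"z":0,"wx":0,"wy":0,"wz":0}
    - {"x":0,"y":0,"z":0,"wx":0,"wy":0,"wz":0}
    - {"x":0,"y":0,"z":0,"wx":0,"wy":0,"wz":0}
    - {"x":0,"y":0,"z":0,"wx":0,"wy":0,"wz":0}
    - {"x":0,"y":0,"z":0,"wx":0,"wy":0,"wz":0}
    - {"x":0,"y":0,"z":0,"wx":0,"wy":0,"wz":0}
    - {"x":0,"y":0,"z":0,"wx":0,"wy":0,"wz":0}
  hand: 1

```text
t: 23.18
eef_pos: [0.5502, -0.2123, 0.0374]
tool_rot: [-0.0, 0.786, 0.618, 0.001]
contact_force: [-0.7, 0.5, 0.0]
gripper_width: 1.001
```

Request:
jog_arm:
  plan:
    - {"x":0,"y":0,"z":-0.1,"wx":0,"wy":0,"wz":0}
    - {"x":0,"y":0,"z":-0.25,"wx":0,"wy":0,"wz":0}
    - {"x":0,"y":0,"z":-0.45,"wx":0,"wy":0,"wz":0}
    - {"x":0,"y":0,"z":-0.65,"wx":0,"wy":0,"wz":0}
    - {"x":0,"y":0,"z":-0.85,"wx":0,"wy":0,"wz":0}
    - {"x":0,"y":0,"z":-1,"wx":0,"wy":0,"wz":0}
    - {"x":0,"y":0,"z":-1,"wx":0,"wy":0,"wz":0}
    - {"x":0,"y":0,"z":-1,"wx":0,"wy":0,"wz":0}

```text
t: 23.85
eef_pos: [0.551, -0.213, 0.2392]
tool_rot: [0.001, 0.786, 0.618, 0.002]
contact_force: [-0.2, 0.4, -0.9]
gripper_width: 1.002
```

Run:
```python
from h import *
go([.5502,-.2127,.0366],down(-13.57))
k=cams.get_calibration("wrist");W=cams.read_camera("wrist")
for t,z in [("seat",.053),("prong",.053),("pull_hook",.053),("rest",0)]:
    print(t,[(np.round(d["location"]).tolist(),round(d["confidence"],2),watz(k,d["location"],z)) for d in finder.place_of("wrist",t)[:2]])
S=cams.read_camera("side")
for t in("prong","eye"):print([(np.round(d["location"],1),round(d["confidence"],2)) for d in finder.place_of("side",t)[:2]])
T=cams.read_camera("top")
for t in("prong","eye"):print([(np.round(d["location"],1),round(d["confidence"],2)) for d in finder.place_of("top",t)[:2]])
s=cv2.resize(S[110:360,200:440],(576,600))[:,:,::-1]
w=W[60:310,230:420,::-1];w=cv2.resize(w,(224,295))
o=np.zeros((600,800,3),np.uint8);o[:,:576]=s;o[:295,576:]=w;cv2.imwrite("pics/end.png",o)
```

```text
t 23.85 pos [ 0.551  -0.213   0.2392] F [-0.24  0.38 -0.89] T [-0.01  0.05 -0.  ] grip 1.002 tool y yaw -13.63
-> shift [-0.0021 -0.0084  1.0132] turn [ 0.0013 -0.0008 -0.0003] mm 202.64389177846832
seat [([323.0, 178.0], 0.74, array([ 0.5515, -0.2136,  0.053 ]))]
prong [([339.0, 96.0], 0.67, array([ 0.5882, -0.1311,  0.053 ]))]
pull_hook [([324.0, 177.0], 0.76, array([ 0.5525, -0.2126,  0.053 ]))]
rest [([320.0, 168.0], 0.71, array([ 0.5479, -0.2135,  0.    ])), ([462.0, 164.0], 0.38, array([ 0.7348, -0.2494,  0.    ]))]
[]
[(array([336.4, 165.5]), 0.91)]
[(array([386.7, 212.6]), 0.7)]
[(array([293., 200.]), 0.93)]
```

Run:
```python
from h import *
S=cams.read_camera("side")
s=cv2.cvtColor(cv2.resize(S[70:190,240:430],(760,480),interpolation=3),cv2.COLOR_RGB2GRAY)
a=cv2.imread("pics/f1.png",0)
for n,sl in [("flap edge",np.s_[330:410,160:600]),("cabinet",np.s_[40:110,120:650])]:
    print(n,np.round(np.array(cv2.phaseCorrelate(a[sl].astype(float),s[sl].astype(float),cv2.createHanningWindow((a[sl].shape[1],a[sl].shape[0]),cv2.CV_64F))[0])/4,3),"px",np.abs(a[sl].astype(int)-s[sl]).mean().round(2))
for t,ref in [("canister",(366,272)),("reel_hub",(353,338)),("tinner_tin",(372,230)),("power_module",(267,191)),("pull_hook",(284,316))]:
    print(t,ref,[np.round(d["location"],1) for d in finder.place_of("side",t)[:1]])
```

```text
flap edge [-0.006 -0.003] px 2.14
cabinet [0.001 0.016] px 1.84
canister (366, 272) [array([365.3, 273. ])]
reel_hub (353, 338) [array([354.9, 338.2])]
tinner_tin (372, 230) [array([371.3, 228.1])]
power_module (267, 191) [array([268.9, 189.7])]
pull_hook (284, 316) [array([350.1, 335.8])]
```

```bash
python3 -c "
from h import *
print(bot.hand_in(), monitor.get_obs()['t'])"
```

```text
the job is handed in; nothing more can be done
the job is handed in; nothing more can be done
```

The flap is down on its stops, the pull hook is back in its rest, and the job is handed in at about 24 s of the 72 s. The hand-in gives no verdict.

**What I did:** I took the hook from the rest, put the prong through the eye to about 17 mm (seen in the wrist picture), and drew the flap along its arc. The stops came up at about 1.15 rad, and I stopped at about 1.19 rad. I then backed off until the force read as unloaded, slid the prong out sideways, and laid the hook back where I had picked it up.

**Last checks:**
- **Flap:** A picture after unhooking showed it down. Its edge moved less than 0.02 pixel between then and hand-in.
- **Hook:** The networks placed it within about 4 mm of where it lay at the start, at the same height and with the same prong end. The gripper was open and about 20 cm clear.
- **Bystanders:** All four were found within about 2 pixels of their starting places, which is the networks' own scatter.

**Less certain:**
- **Peak pull:** It settled near 7 N, but one noisy reading, corrected for the hook's weight, came to about 9.3 N. That is close to the 10 N limit.
- **Force on the stops:** I could not measure it after unhooking. I infer a few newtons from the load applied and the stiff hinges.
- **Misread and picture limit:** In the last side view the network placed the hook on the reel hub, which I took as a misread because the wrist view agreed with the start. My final picture would have been the 13th and was refused, so these end checks are by number only.

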